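# Cover the pot with its hot lid, carried on the spatula's handle

### The job

The aluminium lid lying in the cake tin is too hot to touch: take the grey silicone spatula, push its handle right through the lid's strap handle, lift the lid out on it and lower it gently onto the open pot until it sits fully home. Then draw the spatula out and lay it flat on the white cutting board. Do not touch the lid with the gripper or the arm, and leave the pot and the three glass jars standing where they are.

Things in the scene. Friction and masses are not known exactly. Their poses are not given: they have to be found in the camera images.
- spatula_grip (a point): Grey hard silicone spatula, 275 mm long, 110 g, lying on the cutting board; straight handle of 14 x 14 mm section, 176 mm long, round end; flat blade 84 x 58 x 7 mm. This point is inside the handle near the centre of mass, 127.5 mm from the handle's end, 47 mm from where it widens, 7 mm above what the spatula lies on. x runs along it from handle to blade, z up out of its flat side.
- spatula_tip (a point): The round end of the spatula's handle (its outermost point on the handle's middle line, 127.5 mm from spatula_grip along -x); same axes as spatula_grip.
- lid: Round aluminium pot lid, 172 mm across, 0.22 kg (may differ by a third), right way up on the floor of the cake tin. Origin: centre of its underside; z up; x along the opening through its strap handle. A collar 151 mm across (142 at its foot) spans 0 to 10 mm and goes inside the pot; the flange above it rests on the pot's rim; the dome rises to 22 mm at the middle; the strap's top is at 54 mm.
- lid_bore (a point): Middle of the opening under the lid's strap handle, on the lid's axis, 36 mm above its origin, same axes. The opening runs along x, open both ends, 18 mm long, 28 mm high (14 mm either way from here), 36 mm wide (along y); its upper corners slope, leaving a flat roof 13 mm wide. The tin's wall bars a level rod: it must slope down into the opening by 10 to 20 deg. A hanging lid tilts with it.
- tin: Round aluminium cake tin, 240 mm across outside, wall 3 mm, 48 mm high, floor 3 mm thick, loose, 0.45 kg, standing on the table with the lid lying about the middle of it. Origin: centre of its underside, z up.
- pot: Open aluminium pot, 164 mm across the body, 100 mm high, loose, 1.8 kg, with three capped jam jars in it, all lower than the collar of a seated lid. Origin: centre of its underside, z up. Two loop handles stand out 35 mm at +y and -y, 79 mm high at most.
- pot_rim (a point): Centre of the pot's mouth, level with the top of its rim, 100 mm above the table; inside diameter 156 mm, wall 4 mm. With the lid fully home, the lid's origin lies 10 mm below this point on the same axis; the lid may be turned any way about that axis.
- board: White plastic cutting board, 300 x 200 x 12 mm, does not slide. Origin: centre of its underside, x along its long side, z up; its top is 12 mm above the origin.
- jar_low_mid (a point): Clear glass clip-top jar, 90 mm across, 100 mm high; this point is half-way up on its axis.
- jar_mid_mid (a point): Clear glass clip-top jar, 90 mm across, 145 mm high; this point is half-way up on its axis.
- jar_tall_mid (a point): Clear glass clip-top jar, 90 mm across, 195 mm high; this point is half-way up on its axis.
Mind the look-alikes: they are no part of the job. Leave any green or red look-alike of the lid alone.

How it is judged (in metres and radians):
On the way, in this order (a step that is already met when the one before it is completed fails the run):
1. the spatula's handle is pushed right through the lid's strap, its end at least 15 mm past the middle (((x of spatula_tip in the frame of lid_bore above 0.015 m and x of spatula_grip in the frame of lid_bore below -0.03 m) or (x of spatula_tip in the frame of lid_bore below -0.015 m and x of spatula_grip in the frame of lid_bore above 0.03 m)) and z of spatula_tip in the frame of lid_bore between -0.022 and 0.016 m and y of spatula_tip in the frame of lid_bore between -0.025 and 0.025 m), for 0.1 s.
2. the lid hangs on the spatula's handle, its underside higher than the rim of the tin (height (world z) of lid above 0.055 m and ((x of spatula_tip in the frame of lid_bore above 0.008 m and x of spatula_grip in the frame of lid_bore below -0.03 m) or (x of spatula_tip in the frame of lid_bore below -0.008 m and x of spatula_grip in the frame of lid_bore above 0.03 m))), for 0.2 s.
At the end, for the whole second after the job is handed in: The lid sits home on the pot: centred within 6 mm, its origin 86 to 93 mm above the pot's foot, level with the rim within 2 degrees, at rest; the pot stands upright within 30 mm of where it was; the spatula lies flat (within 4 degrees) on the cutting board with its gripping point over the board (z of lid in the frame of pot between 0.086 and 0.093 m and horizontal distance between lid and pot_rim below 0.006 m and angle between the z axis of lid and the z axis of pot, either way round below 0.035 rad and angle between lid's own z axis and vertical below 0.06 rad and linear speed of lid below 0.02 m/s and distance of pot from where it was at the start of the episode below 0.03 m and angle between pot's own z axis and vertical below 0.05 rad and x of spatula_grip in the frame of board between -0.15 and 0.15 m and y of spatula_grip in the frame of board between -0.1 and 0.1 m and z of spatula_grip in the frame of board between 0.012 and 0.026 m and angle between spatula_grip's own x axis and vertical between 1.5 and 1.64 rad); the robot touches nothing.
It fails at once if the gripper or the arm touches the hot lid (contact force between any of the fingers, the arm and lid above 1 N).
It fails at once if the lid is dropped or forced onto the pot (more than 25 N between them) (contact force between lid and pot above 25 N).
It fails at once if the pot is shoved or lifted by more than 30 mm (distance of pot from where it was at the start of the episode above 0.03 m).
It fails at once if a glass jar is shoved more than 30 mm or tipped (distance of any of jar_low_mid, jar_mid_mid, jar_tall_mid from where it was at the start of the episode above 0.03 m or angle between any of jar_low_mid, jar_mid_mid, jar_tall_mid's own z axis and vertical above 0.3 rad).
It also fails if it takes over 70 s, if anything falls off the work surface, if the arm or the gripper's body presses on something with over 40 N, if the wrist force passes 120 N, or if a joint passes its speed limit or range.

### The arm

A 6-joint arm with a two-finger parallel gripper is mounted at the origin on the work surface. World frame = base frame: x ahead of the robot, y to its left, z up, the work surface at z = 0. Lengths are in mm, angles in rad, forces in N, time in s.
With the tool pointing down it reaches from about 300 to 750 mm from the base axis. Payload 8.5 kg.
Tool frame: the origin (TCP) lies midway between the tips of the shut fingers; the grasp point (between the pads) lies 19 mm behind it; z points along the fingers, y is the direction in which the jaws open and shut (so a half turn about z gives the same grasp; the last joint's range is limited). The gripper opens to 88 mm and grips with 3 to 60 N. Pads are 18 mm wide; open, the fingers measure 123 mm over their backs; the gripper's body (75 mm by 187 mm) begins 45 mm behind the grasp point.
Start: joints at [-1.449, 0.381, 1.297, -0, 1.464, -0.215], TCP at [181.751, -519.083, 238.748] pointing down, gripper open.
Joint ranges: [-3.11, 3.11], [-0.89, 2.33], [0.22, 2.48], [-1.42, 4.56], [0.17, 2.85], [-2.88, 2.88]. Speed limits (rad/s): [2.39, 2.39, 3.14, 3.14, 3.14, 3.14].

### API

Orientations are given as a unit quaternion [w, x, y, z].
In Python, from bench import read_state, camera, camera_params, close_job, find_in, outline_of gives the robot as it stands.
- The arm moves only by the tool apply_moves, never from a script. Its argument "steps" is a list of rows, each an object with "hand": the finger opening in cm, from 0 to 8.81; "offset": the shift along the tool's x, y, z in cm, a list of three; "yaw": the turn about the tool's z in degrees. A call has 1 to 12 rows; each row shifts and turns the commanded pose from where the row before left it, along the tool's axes as they then stand; what a row does not reach is not made up. A row lasts 1/10 s, in which the tool goes at most 50 mm and 8.59 degrees, less where a joint would pass 70% of its speed; a pose out of reach is approached as far as the arm can. A call with a gripper value outside its range is refused whole. The fingers move at their own pace and stop on an object; "squeeze" is the grip in N (left out, the last holds). Time passes only in rows, so rows that do not move let the fingers close. It gives the time, the measured TCP pose, the force and the opening at its end, in the units of the state.
- read_state(): the state, without advancing time (a new reading comes with each control period).
- camera(name): name is "scene" or "top"; returns the picture (480x640x3 uint8, red, green, blue); there is no depth.
- camera_params(name): a dict with "intrinsics" (3x3 intrinsics, pixels), "eye" and "rotation" of the camera in the world. Camera axes: x right, y down, z forward; pixel columns grow to the right and rows downward; lengths in mm; the calibration is good to about 2 mm. A picture is of the moment at which its call begins. camera_params takes no time and is no camera call.
- close_job(): hands the job in, once; it reports no verdict.
Trained networks look in the newest picture that a camera, given by its name, has taken for a name from the list of things; names that differ only in an ending like _2 or _b are one class to them, and where a whole thing is asked for, a point or a joint stands for the part that bears it (a point fixed in the world has none). Each returns a list of dicts, best first, with "score" (0 to 1); they miss things now and then, are a little off and sometimes report something else, mostly with a low value. They report only what shows in the picture. A call takes as long as a camera call. They do not tell look-alikes from the thing itself.
- find_in(camera, query): "location" ([x, y, z] in mm, in world coordinates, good to about 4 mm: the middle of the surface that is visible of it).
- outline_of(camera, query): "mask" (480x640 bool, what is visible of it).
The state is a dict: "clock": time; "joint_pos": joint angles; "qd": joint speeds; "effort": joint torques, N m; "tcp_pos": TCP position; "tcp_rot": TCP orientation; "ft_force": force on the tool from outside, world axes, zero at the start; "ft_torque": the same for the moment, N m; "grip_width": opening from 0.0 (shut) to 1.0 (fully open).
Only numpy, scipy, OpenCV 4.12 (cv2) and the standard library are available. Lean on these libraries where they do the work, as an engineer would, in place of code of your own. Each camera call takes 0.05 s, during which the arm holds its last target.

## Working session

There is one attempt and no reset: what is moved stays moved. The work goes in short steps, Python scripts to look and compute and a tool call to move; the robot and the scene stay as the last step left them, time stands still between calls to the robot, and variables do not carry over. Pictures are saved under pics/ and viewed, and the job is handed in when it is done.

Besides the shell and the picture viewer there is one more tool, called as a command line: name --argument value ..., lists and objects as JSON in quotes. apply_moves: Moves the arm, as the interface text tells. Its arguments: {"type":"object","properties":{"steps":{"type":"array","items":{"type":"object","properties":{"hand":{"type":"number"},"offset":{"type":"array","items":{"type":"number"}},"yaw":{"type":"number"}}}},"squeeze":{"type":"number"}},"required":["steps"]}

```bash
mkdir -p pics; ls
python3 - <<'E'
from bench import *
import cv2
for n in("scene","top"):
    im=camera(n); cv2.imwrite(f"pics/{n}0.png",im[:,:,::-1]); p=camera_params(n); print(n,p)
print(read_state())
for q in ["spatula_grip","lid","tin","pot","board","jar_low_mid","jar_mid_mid","jar_tall_mid","lid_bore","spatula_tip","pot_rim"]:
    for c in ("top","scene"):
        try: print(q,c,[(round(d['score'],2),[round(float(v)) for v in d['location']]) for d in find_in(c,q)][:4])
        except Exception as e: print(q,c,e)
E
```

```text
pics
scene {'intrinsics': array([[496.61362654,   0.        , 324.16308727],
       [  0.        , 496.61362654, 243.37009917],
       [  0.        ,   0.        ,   1.        ]]), 'eye': array([854.39989074, 555.7594309 , 963.41307409]), 'rotation': array([-0.09881955,  0.31809108,  0.90048964, -0.27959108])}
top {'intrinsics': array([[539.5676826 ,   0.        , 313.93217234],
       [  0.        , 539.5676826 , 240.3304874 ],
       [  0.        ,   0.        ,   1.        ]]), 'eye': array([ 336.04687143,   90.64575839, 1190.96262715]), 'rotation': array([-0.05925245,  0.70981678, -0.70056272,  0.04314128])}
{'clock': 0.1, 'joint_pos': array([-1.44927625e+00,  3.81133753e-01,  1.29814677e+00, -3.29300438e-05,
        1.46358057e+00, -2.15306728e-01]), 'qd': array([ 0.00086728, -0.001592  , -0.00237356,  0.0004405 , -0.00045877,
        0.00060562]), 'effort': array([ 4.16730720e-03, -4.38654864e+01, -2.24911022e+01,  7.14467629e-02,
        3.41914105e-02, -7.82660345e-05]), 'tcp_pos': array([ 181.72787345, -518.85235028,  238.20963387]), 'tcp_rot': array([-6.34290795e-04,  9.858
[... 690 characters left out ...]
)]
board scene [(0.81, [550, 14, 7]), (0.16, [484, -3, 15])]
jar_low_mid top [(0.78, [780, 159, 104]), (0.15, [512, -302, 76])]
jar_low_mid scene [(0.71, [803, 176, 100])]
jar_mid_mid top [(0.71, [769, 28, 148])]
jar_mid_mid scene [(0.6, [794, 53, 129])]
jar_tall_mid top [(0.62, [763, -128, 183]), (0.5, [513, -302, 76])]
jar_tall_mid scene [(0.66, [792, -107, 156])]
lid_bore top [(0.91, [586, 282, 21]), (0.9, [195, 282, 17]), (0.67, [567, 542, 16])]
lid_bore scene [(0.8, [204, 295, 17]), (0.79, [599, 295, 18])]
spatula_tip top [(0.73, [466, -18, 18])]
spatula_tip scene [(0.75, [480, -6, 18]), (0.29, [551, 15, 13])]
pot_rim top [(0.71, [514, -300, 79])]
pot_rim scene [(0.58, [517, -287, 71])]
```

View pics/scene0.png

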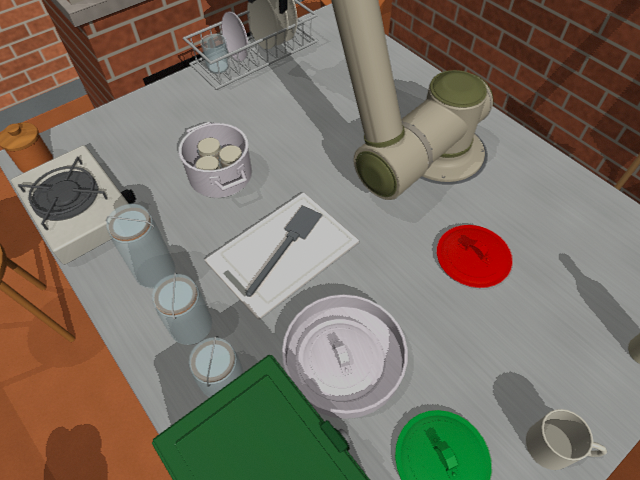

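View pics/top0.png

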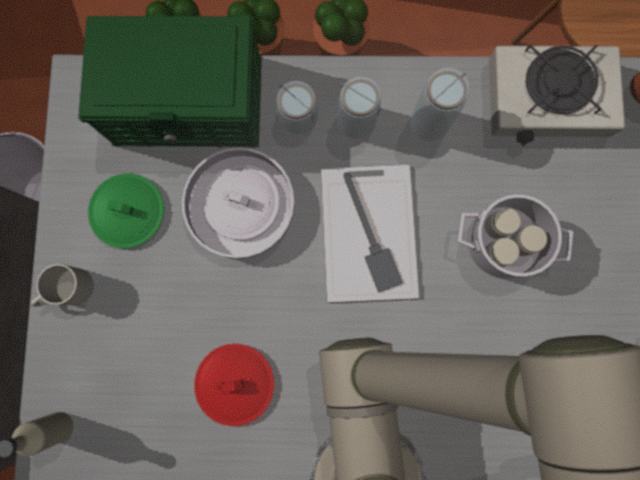

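The scene picture shows the bare lid in the tin at about (340,350), with green and red look-alikes at (443,452) and (475,255). The pot is at (215,158), and the spatula is on the board with its blade at (303,222) and handle end at (248,292). In the top view the tin is at (238,203), the spatula runs from (350,178) to (385,280), and the pot is at (518,236).

```bash
cat > h.py <<'E'
from bench import *
import numpy as np, cv2
from scipy.spatial.transform import Rotation as R
def cam(n):
    p=camera_params(n); q=p['rotation']; M=R.from_quat([q[1],q[2],q[3],q[0]]).as_matrix()
    return p['intrinsics'],np.array(p['eye']),M
def proj(n,P):
    K,e,M=cam(n); c=(np.atleast_2d(P)-e)@M; u=c@K.T; return u[:,:2]/u[:,2:]
def ray(n,uv):
    K,e,M=cam(n); uv=np.atleast_2d(uv).astype(float); d=np.c_[uv,np.ones(len(uv))]@np.linalg.inv(K).T@M.T; return e,d
def onz(n,uv,z):
    e,d=ray(n,uv); t=(z-e[2])/d[:,2]; return e+d*t[:,None]
def crop(n,im,x0,y0,w,h,f,name):
    c=cv2.resize(im[y0:y0+h,x0:x0+w,::-1],None,fx=f,fy=f,interpolation=cv2.INTER_CUBIC); cv2.imwrite('pics/'+name,c)
E
python3 - <<'E'
from h import *
print(proj('top',[[466,-17,17],[589,283,19]]),proj('scene',[[480,-9,19],[607,296,17]]))
t=cv2.imread('pics/top0.png')[:,:,::-1]; s=cv2.imread('pics/scene0.png')[:,:,::-1]
crop('t',t,175,140,130,125,6,'lidtop.png'); crop('s',s,275,285,140,135,5.5,'lidscene.png')
out={}
for c in('top','scene'):
    camera(c)
    for q in('spatula_grip','lid','tin','pot','board'):
        for i,d in enumerate(outline_of(c,q)[:4]):
            m=d['mask']; ys,xs=np.nonzero(m)
            r=cv2.minAreaRect(np.c_[xs,ys].astype(np.float32))
            print(c,q,round(d['score'],2),m.sum(),xs.mean().round(1),ys.mean().round(1),np.round(np.r_[r[0],r[1],r[2]],1))
            out[f'{c}_{q}_{i}']=m
np.savez_compressed('masks0.npz',**out)
E
```

```text
[[375.82865313 259.74016315]
 [240.64419511 203.00083261]] [[296.98015922 234.36051782]
 [338.94516213 365.39818007]]
top spatula_grip 0.71 1661 374.7 249.3 [367.2 230.3 123.6  26.9  68.6]
top lid 0.85 4528 124.9 210.4 [124.5 210.5  75.   75.   90. ]
top lid 0.65 4559 239.9 201.7 [240. 202.  74.  76.  90.]
top lid 0.59 5232 233.2 384.5 [233.5 384.5  81.   79.   90. ]
top tin 0.77 5096 235.0 204.3 [237.3 203.2 108.8 111.   71.6]
top tin 0.24 1825 296.5 107.0 [296.4 107.   54.1  40.   76. ]
top pot 0.81 6677 514.0 237.3 [514.5 237.2  83.1 111.   68.7]
top board 0.76 10540 367.9 231.6 [368.6 233.7 135.2  92.   86.8]
scene lid 0.88 3652 474.5 256.1 [474.5 256.2  75.6  60.1  18.4]
scene lid 0.85 5607 441.7 448.8 [443.5 444.5  69.   97.   90. ]
scene lid 0.65 5575 340.7 359.9 [340.5 359.5  81.   85.   90. ]
scene tin 0.78 6248 349.3 350.8 [347.  354.1 124.6 117.5  51.1]
scene pot 0.74 4411 216.2 159.2 [217.8 159.   77.2  69.8  70.6]
scene board 0.89 8157 279.4 256.4 [281.5 251.   80.7 133.5  52.7]
scene board 0.44 4336 215.7 159.2 [214.9 159.5  75.9  68.8  79.2]
```

View pics/lidtop.png

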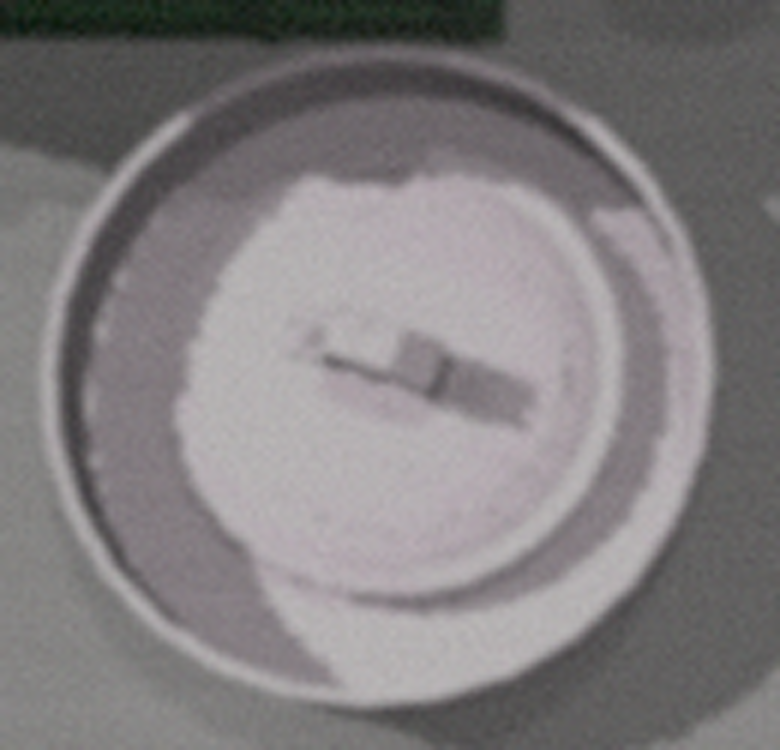

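View pics/lidscene.png

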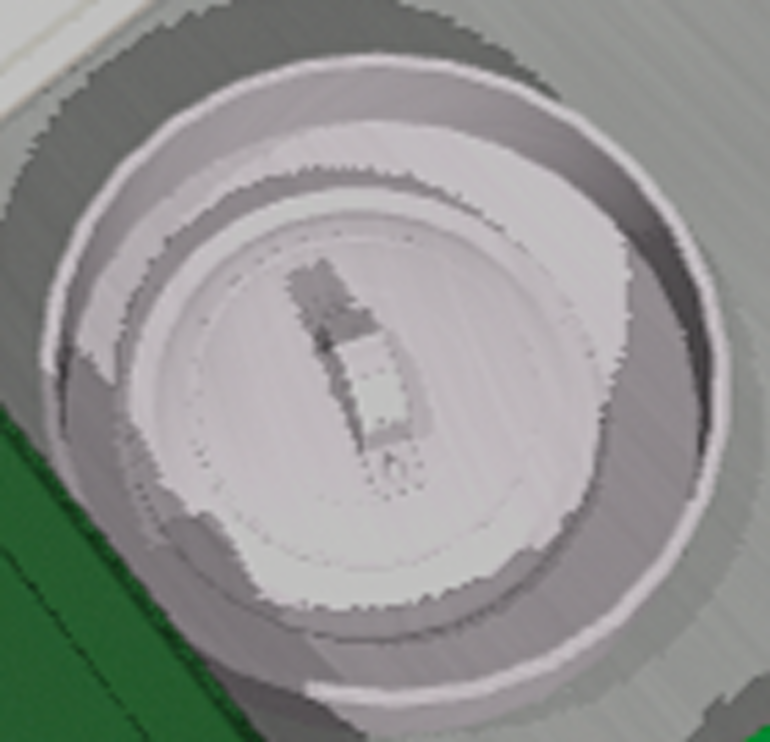

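Run:
```python
from h import *
M=np.load('masks0.npz')
def fit(c,k,z,rad=None,conv=True):
    m=M[k].astype(np.uint8); cs,_=cv2.findContours(m,0,1); ct=max(cs,key=len); h=cv2.convexHull(ct)[:,0,:].astype(float)
    P=onz(c,h,z)[:,:2]
    A=np.c_[2*P,np.ones(len(P))]; s=np.linalg.lstsq(A,(P**2).sum(1),rcond=None)[0]
    r=np.sqrt(s[2]+s[0]**2+s[1]**2); return s[:2].round(1),r.round(1)
print('lid',fit('top','top_lid_1',14),fit('scene','scene_lid_2',14))
print('tin',fit('top','top_tin_0',48),fit('scene','scene_tin_0',48))
print('lidgreen',fit('top','top_lid_0',11),fit('scene','scene_lid_1',11))
# spatula 
m=M['top_spatula_grip_0'];ys,xs=np.nonzero(m)
P=onz('top',np.c_[xs,ys],19)[:,:2]
for _ in range(1):
    mu=P.mean(0);u,s,v=np.linalg.svd(P-mu,full_matrices=False); d=v[0]*np.sign(v[0][0])
    a=(P-mu)@d; b=(P-mu)@[-d[1],d[0]]
    # handle pixels
    hd=[ (t,b[abs(a-t)<4].mean(),b[abs(a-t)<4].min(),b[abs(a-t)<4].max()) for t in np.arange(a.min(),a.max(),12)]
    print('spat',mu,d,np.degrees(np.arctan2(d[1],d[0])),a.min(),a.max()); print(np.round(hd,1))
for c,k in(('top','top_board_0'),):
    ys,xs=np.nonzero(M[k]); P=onz(c,np.c_[xs,ys],12)[:,:2].astype(np.float32); print('board',cv2.minAreaRect(P))
# pot
t=cv2.imread('pics/top0.png')[:,:,::-1]; s=cv2.imread('pics/scene0.png')[:,:,::-1]
th=np.linspace(0,2*np.pi,200)
def circ(cx,cy,r,z): return np.c_[cx+r*np.cos(th),cy+r*np.sin(th),0*th+z]
crop('t',t,450,180,140,110,5.5,'pottop.png'); crop('s',s,165,110,100,95,6,'potscene.png')
crop('t',t,310,155,120,155,3.8,'spattop.png')
```

```text
lid (array([593.9, 285.7]), np.float64(86.1)) (array([593.5, 285.4]), np.float64(86.1))
tin (array([584.6, 285.6]), np.float64(121.8)) (array([588. , 289.2]), np.float64(122.8))
lidgreen (array([572. , 544.6]), np.float64(86.3)) (array([571.1, 544.1]), np.float64(85.9))
spat [489.26849308 -14.25491248] [0.93216733 0.36202771] 21.22477671107813 -89.98329726530842 183.49252296444652
[[-9.00e+01 -1.10e+00 -2.72e+01  2.44e+01]
 [-7.80e+01  0.00e+00 -2.91e+01  2.86e+01]
 [-6.60e+01 -1.00e-01 -2.91e+01  2.87e+01]
 [-5.40e+01  2.00e-01 -2.91e+01  2.88e+01]
 [-4.20e+01  2.00e-01 -2.90e+01  2.89e+01]
 [-3.00e+01  1.00e-01 -2.90e+01  2.90e+01]
 [-1.80e+01 -2.00e-01 -2.90e+01  2.92e+01]
 [-6.00e+00  6.00e-01 -2.61e+01  2.80e+01]
 [ 6.00e+00  1.00e-01 -1.34e+01  1.35e+01]
 [ 1.80e+01  2.00e-01 -7.20e+00  7.90e+00]
 [ 3.00e+01 -3.00e-01 -7.10e+00  7.20e+00]
 [ 4.20e+01  1.00e-01 -7.10e+00  7.30e+00]
 [ 5.40e+01  2.00e-01 -7.00e+00  7.40e+00]
 [ 6.60e+01 -1.00e-01 -7.70e+00  7.50e+00]
 [ 7.80e+01  0.00e+00 -7.70e+00  7.60e+00]
 [ 9.00e+01 -2.00e-01 -7.60e+00  7.20e+00]
 [ 1.02e+02 -1.00e-01 -7.50e+00  7.30e+00]
 [ 1.14e+02  1.00e-01 -6.60e+00  7.40e+00]
 [ 1.26e+02 -4.00e-01 -6.60e+00  6.70e+00]
 [ 1.38e+02 -1.00e-01 -6.50e+00  6.80e+00]
 [ 1.50e+02 -1.00e-01 -7.20e+00  6.90e+00]
 [ 1.62e+02 -4.00e-01 -7.20e+00  6.50e+00]
 [ 1.74e+02  3.00e-01 -7.10e+00  7.00e+00]]
board ((527.344970703125, -1.9067153930664062), (301.3585205078125, 202.33831787109375), 3.0127182006835938)
```

View pics/pottop.png

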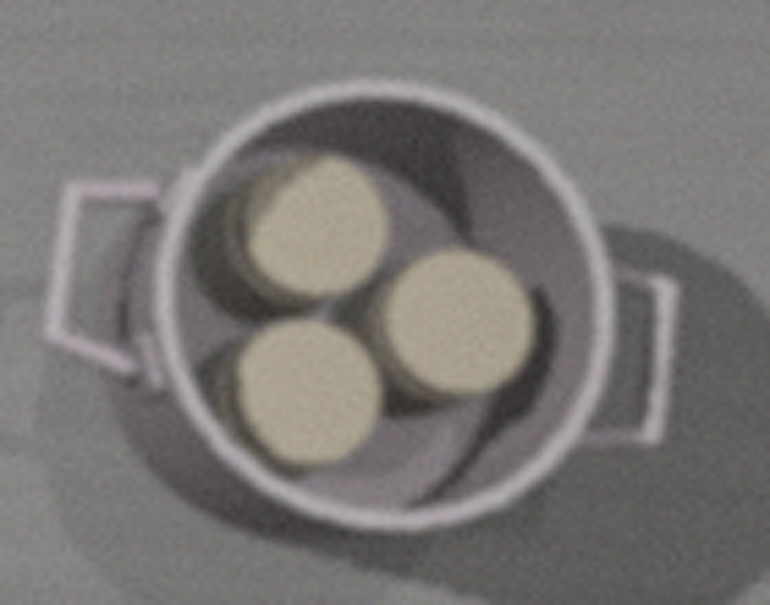

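View pics/spattop.png

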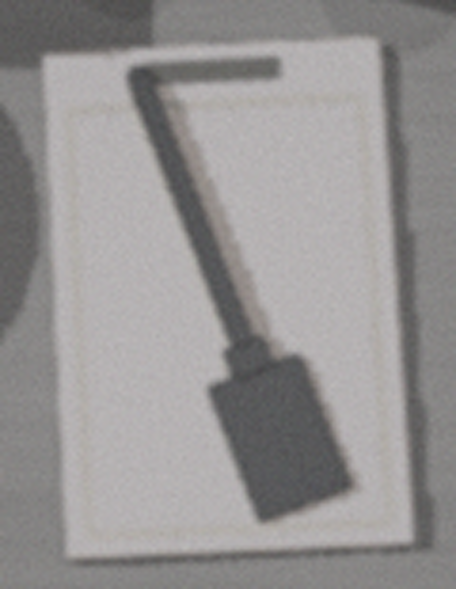

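Run:
```python
from h import *
t=cv2.imread('pics/top0.png'); s=cv2.imread('pics/scene0.png')
pc=onz('top',[[520,235.5]],100)[0]; print(pc)
# refine: max gradient radial bright on both cams
th=np.linspace(0,2*np.pi,240,endpoint=False)
def circ(cx,cy,r,z): return np.c_[cx+r*np.cos(th),cy+r*np.sin(th),0*th+z]
G={'top':cv2.GaussianBlur(cv2.cvtColor(t,6),(0,0),1).astype(np.float32),'scene':cv2.GaussianBlur(cv2.cvtColor(s,6),(0,0),1).astype(np.float32)}
def samp(c,P):
    uv=proj(c,P).astype(np.float32); return cv2.remap(G[c],uv[:,0].reshape(-1,1),uv[:,1].reshape(-1,1),1).ravel()
for cs in(['top'],['scene'],['top','scene']):
    best=max(((sum(np.mean(2*samp(c,circ(x,y,80,100))-samp(c,circ(x,y,75,100))-samp(c,circ(x,y,85,100))) for c in cs),x,y) for x in np.arange(pc[0]-15,pc[0]+16,1) for y in np.arange(pc[1]-15,pc[1]+16,1)))
    print('pot',cs,best)
    best=max(((sum(np.mean(2*samp(c,circ(x,y,118.5,48))-samp(c,circ(x,y,113,48))-samp(c,circ(x,y,124,48))) for c in cs),x,y) for x in np.arange(570,606,1) for y in np.arange(270,306,1)))
    print('tin',cs,best)
def overlay(c,ang,name,x0,y0,w,h,f,L=(593.7,285.5)):
    im=cv2.resize((t if c=='top' else s)[y0:y0+h,x0:x0+w],None,fx=f,fy=f,interpolation=cv2.INTER_CUBIC)
    a=np.radians(ang); X=np.array([np.cos(a),np.sin(a)]);Y=np.array([-X[1],X[0]])
    def ln(pts,col):
        P=np.array([[*(np.array(L)+p[0]*X+p[1]*Y),p[2]+3] for p in pts]); uv=((proj(c,P)-[x0,y0]+.5)*f).astype(np.int32)
        cv2.polylines(im,[uv],False,col,1)
    for sx in(-9,9): ln([(sx,-18,22),(sx,-18,40),(sx,-6.5,50),(sx,6.5,50),(sx,18,40),(sx,18,22)],(0,0,255) if sx<0 else (255,0,0))
    ln([(-60,0,36),(60,0,36)],(0,200,0))
    cv2.imwrite('pics/'+name,im)
overlay('top',-17,'ovt.png',205,170,75,60,9)
overlay('scene',-17,'ovs.png',305,315,80,75,8)
```

```text
[ 509.87047887 -301.38727172  100.        ]
pot ['top'] (np.float32(67.979805), np.float64(511.8704788721093), np.float64(-300.38727172494714))Traceback (most recent call last):
  File "<stdin>", line 13, in <module>
  File "<stdin>", line 13, in <genexpr>
  File "<stdin>", line 13, in <genexpr>
  File "<stdin>", line 9, in samp
  File "h.py", line 8, in proj
    K,e,M=cam(n); c=(np.atleast_2d(P)-e)@M; u=c@K.T; return u[:,:2]/u[:,2:]
          ~~~^^^
  File "h.py", line 5, in cam
    p=camera_params(n); q=p['rotation']; M=R.from_quat([q[1],q[2],q[3],q[0]]).as_matrix()
ValueError: time passes only in moves, steps and waits
```

```bash
python3 - <<'E'
from bench import *
import pickle
pickle.dump({c:camera_params(c) for c in('top','scene')},open('cams.pkl','wb')); print(read_state()['clock'])
E
sed -i 's/^def cam(n):/import pickle\nCP=pickle.load(open("\.\/cams.pkl","rb"))\ndef cam(n):/; s/p=camera_params(n); q=/p=CP[n]; q=/' h.py
cat > ov.py <<'E'
from h import *
def overlay(c,I,ang,name,x0,y0,w,h,f,L=(593.7,285.5)):
    im=cv2.resize(I[y0:y0+h,x0:x0+w],None,fx=f,fy=f,interpolation=cv2.INTER_CUBIC)
    a=np.radians(ang); X=np.array([np.cos(a),np.sin(a)]);Y=np.array([-X[1],X[0]])
    def ln(pts,col):
        P=np.array([[*(np.array(L)+p[0]*X+p[1]*Y),p[2]+3] for p in pts]); uv=((proj(c,P)-[x0,y0]+.5)*f).astype(np.int32)
        cv2.polylines(im,[uv],False,col,1)
    for sx in(-9,9): ln([(sx,-18,22),(sx,-18,40),(sx,-6.5,50),(sx,6.5,50),(sx,18,40),(sx,18,22)],(0,0,255) if sx<0 else (255,0,0))
    ln([(-60,0,36),(60,0,36)],(0,200,0))
    cv2.imwrite('pics/'+name,im)
E
python3 - <<'E'
from ov import *
t=cv2.imread('pics/top0.png'); s=cv2.imread('pics/scene0.png')
pc=onz('top',[[520,235.5]],100)[0]
th=np.linspace(0,2*np.pi,240,endpoint=False)
def circ(cx,cy,r,z): return np.c_[cx+r*np.cos(th),cy+r*np.sin(th),0*th+z]
G={'top':cv2.GaussianBlur(cv2.cvtColor(t,6),(0,0),1).astype(np.float32),'scene':cv2.GaussianBlur(cv2.cvtColor(s,6),(0,0),1).astype(np.float32)}
def samp(c,P):
    uv=proj(c,P).astype(np.float32); return cv2.remap(G[c],uv[:,0].reshape(-1,1),uv[:,1].reshape(-1,1),1).ravel()
for cs in(['top'],['scene'],['top','scene']):
    best=max(((sum(np.mean(2*samp(c,circ(x,y,80,100))-samp(c,circ(x,y,75,100))-samp(c,circ(x,y,85,100))) for c in cs),x,y) for x in np.arange(pc[0]-15,pc[0]+16,1) for y in np.arange(pc[1]-15,pc[1]+16,1)))
    print('pot',cs,np.round(best,1))
    best=max(((sum(np.mean(2*samp(c,circ(x,y,118.5,48))-samp(c,circ(x,y,113,48))-samp(c,circ(x,y,124,48))) for c in cs),x,y) for x in np.arange(570,606,1) for y in np.arange(270,306,1)))
    print('tin',cs,np.round(best,1))
overlay('top',t,-17,'ovt.png',205,170,75,60,9)
overlay('scene',s,-17,'ovs.png',305,315,80,75,8)
E
```

```text
1.8
pot ['top'] [  68.   511.9 -300.4]
tin ['top'] [ 53.1 587.  286. ]
pot ['scene'] [  47.5  511.9 -298.4]
tin ['scene'] [ 63.5 585.  286. ]
pot ['top', 'scene'] [ 113.3  511.9 -299.4]
tin ['top', 'scene'] [115.7 586.  286. ]
```

View pics/ovt.png

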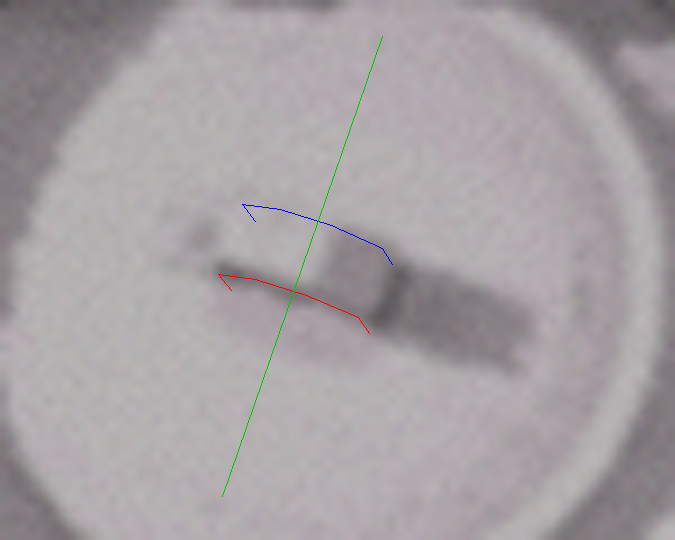

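View pics/ovs.png

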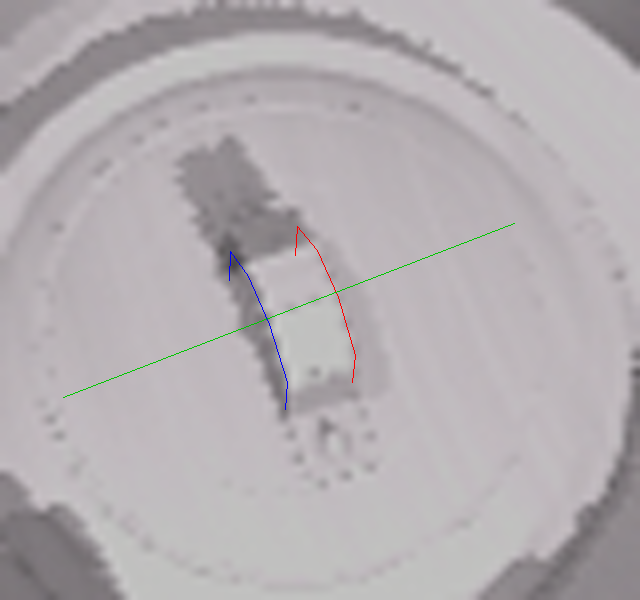

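Lid, tin, strap direction (about −17° from world x), pot and spatula agree in both cameras. I'll move to above the handle first.

apply_moves --steps '[{"hand":5,"offset":[3.0,-2.3,0]},{"hand":5,"offset":[3.0,-2.3,0]},{"hand":5,"offset":[3.0,-2.3,0]},{"hand":5,"offset":[3.0,-2.3,0]},{"hand":5,"offset":[3.0,-2.3,0]},{"hand":5,"offset":[3.0,-2.3,0]},{"hand":5,"offset":[3.0,-2.3,0]},{"hand":5,"offset":[3.0,-2.3,0]},{"hand":5,"offset":[3.0,-2.3,0.5]},{"hand":5,"offset":[3.0,-2.3,1]},{"hand":5,"offset":[3.0,-2.3,1]},{"hand":5,"offset":[3.0,-2.3,1]}]' --squeeze 3

```text
invalid input
```

```bash
cat > go.py <<'E'
from h import *
def pose():
    s=read_state(); q=s['tcp_rot']; return s,np.array(s['tcp_pos']),R.from_quat([q[1],q[2],q[3],q[0]]).as_matrix()
def delta(target,ang=None):
    """remaining shift in tool axes (cm) and yaw (deg); ang: wanted world heading of tool x in deg"""
    s,p,M=pose(); d=(np.array(target)-p)@M/10
    hx=np.degrees(np.arctan2(M[1,0],M[0,0]))
    print('t',round(s['clock'],2),'tcp',p.round(1),'zax',M[:,2].round(3),'head',hx.round(2),'grip',round(s['grip_width'],3),'F',s['ft_force'].round(2),'q',np.round(s['joint_pos'],2))
    print('shift cm',d.round(2),'yaw', None if ang is None else round(-(ang-hx),2))
E
python3 -c "
from go import *
delta([518.6,-2.85,60],21.2)"
```

```text
t 1.8 tcp [ 181.8 -519.1  238.7] zax [-0.  0. -1.] head 19.3 grip 0.997 F [-0.39 -0.7   1.03] q [-1.45  0.38  1.3  -0.    1.46 -0.22]
shift cm [ 48.85 -37.59  17.87] yaw -1.9
```

apply_moves --steps '[{"hand":5.0,"offset":[3.0,-2.3,0.0],"yaw":0.0},{"hand":5.0,"offset":[3.0,-2.3,0.0],"yaw":0.0},{"hand":5.0,"offset":[3.0,-2.3,0.0],"yaw":0.0},{"hand":5.0,"offset":[3.0,-2.3,0.0],"yaw":0.0},{"hand":5.0,"offset":[3.0,-2.3,0.0],"yaw":0.0},{"hand":5.0,"offset":[3.0,-2.3,0.0],"yaw":0.0},{"hand":5.0,"offset":[3.0,-2.3,0.0],"yaw":0.0},{"hand":5.0,"offset":[3.0,-2.3,0.0],"yaw":0.0},{"hand":5.0,"offset":[3.0,-2.3,0.5],"yaw":0.0},{"hand":5.0,"offset":[3.0,-2.3,1.0],"yaw":0.0},{"hand":5.0,"offset":[3.0,-2.3,1.0],"yaw":-1.0},{"hand":5.0,"offset":[3.0,-2.3,1.0],"yaw":-0.9}]' --squeeze 3.0

```text
clock: 3.0
tcp_pos: [430.5, -137.9, 203.6]
tcp_rot: [0.0, 0.983, 0.184, 0.0]
ft_force: [-0.2, -0.7, 0.7]
grip_width: 0.57
```

```bash
python3 -c "
from go import *
delta([518.6,-2.85,60],21.2)"
```

```text
t 3.0 tcp [ 430.5 -137.9  203.6] zax [ 0.001 -0.    -1.   ] head 21.23 grip 0.57 F [-0.2  -0.69  0.65] q [-0.57  0.24  1.61 -0.    1.28  0.63]
shift cm [13.1  -9.41 14.36] yaw 0.03
```

apply_moves --steps '[{"hand":5.0,"offset":[2.6,-1.9,1.4],"yaw":0.0},{"hand":5.0,"offset":[2.6,-1.9,1.4],"yaw":0.0},{"hand":5.0,"offset":[2.6,-1.9,1.4],"yaw":0.0},{"hand":5.0,"offset":[2.6,-1.9,1.4],"yaw":0.0},{"hand":5.0,"offset":[2.7,-1.8,2.2],"yaw":0.0},{"hand":5.0,"offset":[0.0,0.0,2.2],"yaw":0.0},{"hand":5.0,"offset":[0.0,0.0,2.2],"yaw":0.0},{"hand":5.0,"offset":[0.0,0.0,2.1],"yaw":0.0},{"hand":5.0,"offset":[0.0,0.0,0.0],"yaw":0.0}]' --squeeze 3.0

```text
clock: 3.9
tcp_pos: [516.8, -3.9, 58.8]
tcp_rot: [-0.001, 0.983, 0.184, -0.002]
ft_force: [-0.2, 0.0, 0.7]
grip_width: 0.568
```

Run:
```python
from go import *
delta([518.6,-2.85,14],21.2)
im=camera('scene'); crop('s',im,200,130,200,190,4,'g1.png')
```

```text
t 3.9 tcp [516.8  -3.9  58.8] zax [-0.005  0.001 -1.   ] head 21.2 grip 0.568 F [-0.19  0.04  0.66] q [-0.24  0.53  1.64 -0.    0.97  0.96]
shift cm [ 0.23 -0.02  4.47] yaw 0.0
```

View pics/g1.png

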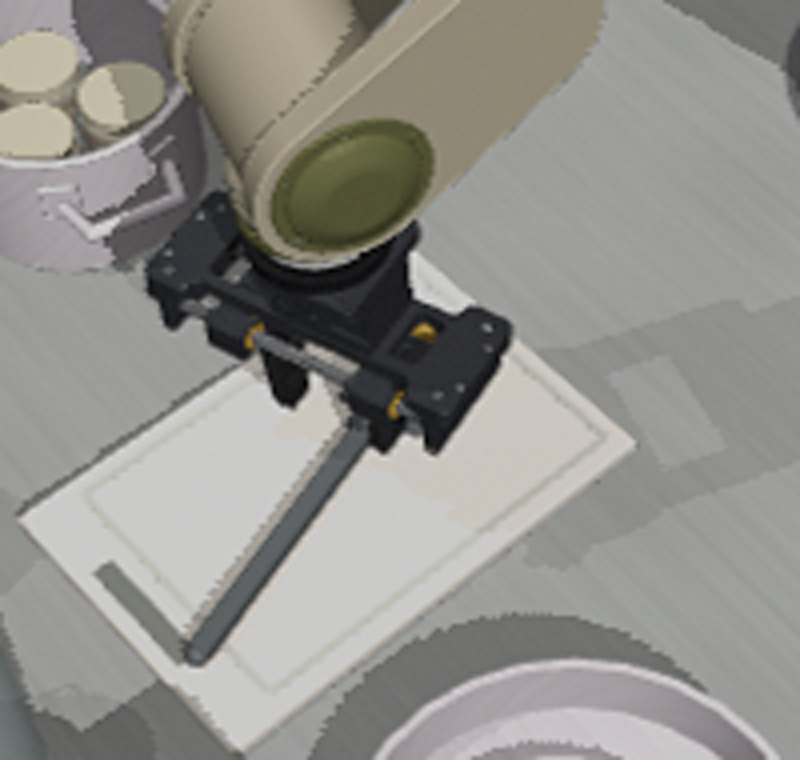

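The gripper straddles the handle. Going down to grip lightly.

apply_moves --steps '[{"hand":4.0,"offset":[0.1,0.0,1.2],"yaw":0.0},{"hand":4.0,"offset":[0.0,0.0,1.2],"yaw":0.0},{"hand":4.0,"offset":[0.0,0.0,1.1],"yaw":0.0},{"hand":4.0,"offset":[0.0,0.0,0.8],"yaw":0.0},{"hand":3.0,"offset":[0.0,0.0,0.1],"yaw":0.0},{"hand":1.0,"offset":[0.0,0.0,0.0],"yaw":0.0},{"hand":1.0,"offset":[0.0,0.0,0.0],"yaw":0.0},{"hand":1.0,"offset":[0.0,0.0,0.0],"yaw":0.0},{"hand":1.0,"offset":[0.0,0.0,0.0],"yaw":0.0}]' --squeeze 3.0

```text
clock: 4.85
tcp_pos: [519.1, -3.9, 17.1]
tcp_rot: [0.0, 0.983, 0.184, 0.0]
ft_force: [0.0, -1.0, 1.0]
grip_width: 0.161
```

Run:
```python
from go import *
delta([518.6,-2.85,14],21.2)
```

```text
t 4.85 tcp [519.1  -3.9  17.1] zax [ 0.001 -0.    -1.   ] head 21.2 grip 0.161 F [ 0.01 -0.96  1.04] q [-0.24  0.6   1.67 -0.    0.87  0.96]
shift cm [-0.   -0.12  0.31] yaw -0.0
```

apply_moves --steps '[{"hand":2.5,"offset":[0.0,0.0,0.0],"yaw":0.0},{"hand":2.5,"offset":[0.0,0.0,0.3],"yaw":0.0},{"hand":1.0,"offset":[0.0,0.0,0.0],"yaw":0.0},{"hand":1.0,"offset":[0.0,0.0,0.0],"yaw":0.0},{"hand":1.0,"offset":[0.0,0.0,0.0],"yaw":0.0},{"hand":1.0,"offset":[0.0,0.0,0.0],"yaw":0.0}]' --squeeze 3.0

```text
clock: 5.45
tcp_pos: [518.8, -3.9, 13.7]
tcp_rot: [-0.0, 0.983, 0.184, -0.0]
ft_force: [0.3, 1.0, -1.4]
grip_width: 0.158
```

Run:
```python
from go import *
delta([518.6,-2.85,14],21.2)
```

```text
t 5.45 tcp [518.8  -3.9  13.7] zax [-0.  0. -1.] head 21.2 grip 0.158 F [ 0.31  0.97 -1.39] q [-0.24  0.61  1.67  0.    0.86  0.96]
shift cm [ 0.02 -0.1  -0.03] yaw -0.0
```

apply_moves --steps '[{"hand":1.0,"offset":[0.0,0.0,-0.6],"yaw":0.0},{"hand":1.0,"offset":[0.0,0.0,-0.6],"yaw":0.0},{"hand":1.0,"offset":[0.05,0.0,-0.6],"yaw":0.0},{"hand":1.0,"offset":[0.05,0.0,-0.6],"yaw":0.0},{"hand":1.0,"offset":[0.1,0.0,-0.6],"yaw":0.0},{"hand":1.0,"offset":[0.1,0.0,-0.6],"yaw":0.0},{"hand":1.0,"offset":[0.0,0.0,0.0],"yaw":0.0}]' --squeeze 3.0

```text
clock: 6.15
tcp_pos: [522.2, -2.8, 50.7]
tcp_rot: [0.0, 0.983, 0.184, 0.001]
ft_force: [-0.8, 0.3, -1.5]
grip_width: 0.161
```

Run:
```python
from go import *
delta([518.6,-2.85,14],21.2)
im=camera('scene'); crop('s',im,200,130,200,190,4,'g2.png')
im=camera('top'); crop('s',im,310,140,150,160,4,'g2t.png')
```

```text
t 6.15 tcp [522.2  -2.8  50.7] zax [ 0.002 -0.    -1.   ] head 21.21 grip 0.161 F [-0.83  0.35 -1.51] q [-0.23  0.55  1.64  0.    0.95  0.97]
shift cm [-0.34 -0.13  3.66] yaw 0.01
```

View pics/g2.png

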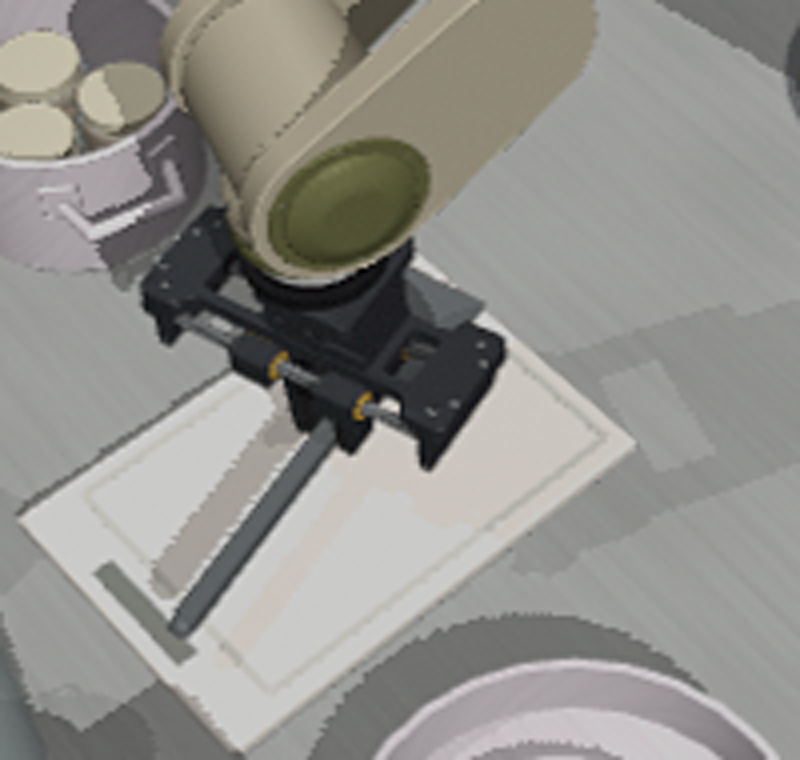

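View pics/g2t.png

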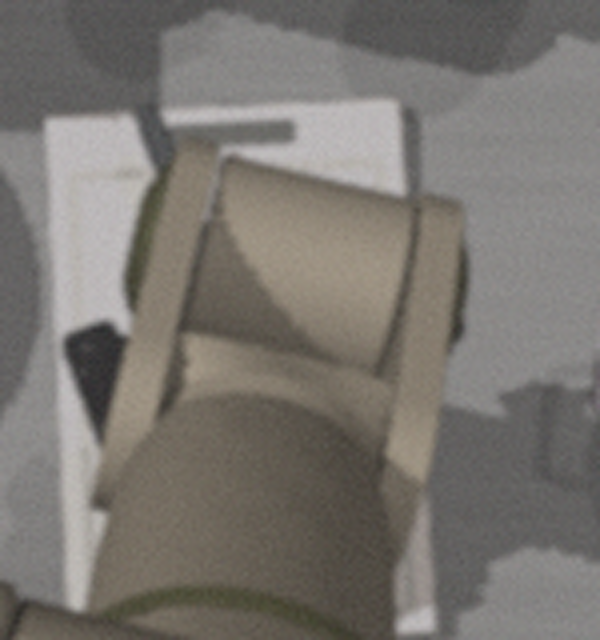

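The picture shows the handle end at (180,628) in the crop, with its shadow well separated. The spatula lifted level, so gravity alone doesn't pivot it at 3 N. I'll pivot it gently by resting the blade on the heavy pot's rim and lowering the light grip.

apply_moves --steps '[{"hand":1.0,"offset":[0.0,0.0,-1.5],"yaw":0.0},{"hand":1.0,"offset":[0.0,0.0,-1.5],"yaw":-6.0},{"hand":1.0,"offset":[0.0,0.0,-1.5],"yaw":-7.0},{"hand":1.0,"offset":[0.0,0.0,-1.5],"yaw":-7.0},{"hand":1.0,"offset":[0.0,0.0,-1.5],"yaw":-7.0},{"hand":1.0,"offset":[0.0,0.0,-1.5],"yaw":-7.0},{"hand":1.0,"offset":[0.0,0.0,0.0],"yaw":-7.0},{"hand":1.0,"offset":[0.0,0.0,0.0],"yaw":-7.0},{"hand":1.0,"offset":[0.0,0.0,0.0],"yaw":-7.0},{"hand":1.0,"offset":[0.0,0.0,0.0],"yaw":-7.0},{"hand":1.0,"offset":[0.0,0.0,0.0],"yaw":-6.8},{"hand":1.0,"offset":[0.0,0.0,0.0],"yaw":0.0}]' --squeeze 15.0

```text
clock: 7.45
tcp_pos: [521.4, -2.8, 139.4]
tcp_rot: [-0.0, 0.707, 0.707, -0.0]
ft_force: [-0.2, 0.1, -1.5]
grip_width: 0.157
```

Run:
```python
from go import *
delta([512,-144,114],90)
```

```text
t 7.45 tcp [521.4  -2.8 139.4] zax [-0.001  0.    -1.   ] head 90.06 grip 0.157 F [-0.17  0.13 -1.54] q [-0.23  0.43  1.53 -0.    1.18 -0.23]
shift cm [-14.12  -0.95   2.53] yaw 0.06
```

apply_moves --steps '[{"hand":1.0,"offset":[-1.5,-0.1,0.0],"yaw":0.0},{"hand":1.0,"offset":[-2.2,-0.2,0.0],"yaw":0.0},{"hand":1.0,"offset":[-2.2,-0.2,0.0],"yaw":0.0},{"hand":1.0,"offset":[-2.2,-0.2,0.0],"yaw":0.0},{"hand":1.0,"offset":[-2.2,-0.2,0.0],"yaw":0.0},{"hand":1.0,"offset":[-2.2,0.0,0.5],"yaw":0.0},{"hand":1.0,"offset":[-1.6,0.0,1.0],"yaw":0.0},{"hand":1.0,"offset":[0.0,0.0,1.0],"yaw":0.0},{"hand":1.0,"offset":[0.0,0.0,0.0],"yaw":0.0}]' --squeeze 15.0

```text
clock: 8.35
tcp_pos: [511.7, -143.4, 112.9]
tcp_rot: [-0.002, 0.708, 0.707, -0.0]
ft_force: [1.3, 0.8, -1.5]
grip_width: 0.16
```

Run:
```python
from go import *
delta([512,-144,114],90)
im=camera('scene'); crop('s',im,140,60,190,190,4,'g3.png')
```

```text
t 8.35 tcp [ 511.7 -143.4  112.9] zax [-0.003  0.002 -1.   ] head 89.91 grip 0.16 F [ 1.27  0.82 -1.51] q [-0.5   0.48  1.54  0.    1.13 -0.49]
shift cm [-0.06  0.03 -0.11] yaw -0.09
```

View pics/g3.png

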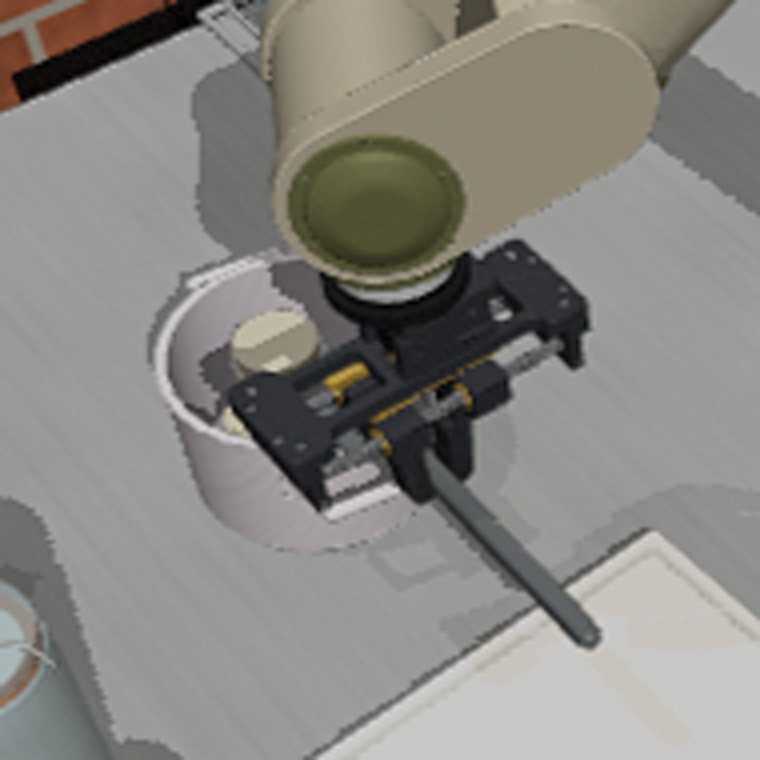

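Blade is over the rim and the handle points free towards the board. Lowering with a 3 N grip.

apply_moves --steps '[{"hand":1.0,"offset":[0.0,0.0,0.0],"yaw":0.0},{"hand":1.0,"offset":[0.0,0.0,0.5],"yaw":0.0},{"hand":1.0,"offset":[0.0,0.0,0.4],"yaw":0.0},{"hand":1.0,"offset":[0.0,0.0,0.3],"yaw":0.0},{"hand":1.0,"offset":[0.0,0.0,0.3],"yaw":0.0},{"hand":1.0,"offset":[0.0,0.0,0.3],"yaw":0.0},{"hand":1.0,"offset":[0.0,0.0,0.3],"yaw":0.0},{"hand":1.0,"offset":[0.0,0.0,0.3],"yaw":0.0},{"hand":1.0,"offset":[0.0,0.0,0.3],"yaw":0.0},{"hand":1.0,"offset":[0.0,0.0,0.1],"yaw":0.0},{"hand":1.0,"offset":[0.0,0.0,0.0],"yaw":0.0}]' --squeeze 3.0

```text
clock: 9.5
tcp_pos: [512.6, -143.8, 86.6]
tcp_rot: [-0.0, 0.707, 0.707, -0.0]
ft_force: [-0.1, -1.1, -1.3]
grip_width: 0.159
```

```bash
cat > sl.py <<'E'
from go import *
def slope(tipuv,L=152,c='scene',up=5.3,im=None):
    """slope from tip pixel given grip point and heading"""
    s,p,M=pose(); g=p+[0,0,up]; h=M[:,0]*[1,1,0]; h/=np.linalg.norm(h)
    best=min((np.linalg.norm(proj(c,g+ l*(np.cos(a)*h-np.sin(a)*np.array([0,0,1])))-tipuv),np.degrees(a),l) for a in np.radians(np.arange(-10,35,.25)) for l in np.arange(L-12,L+13,1))
    fix=min((np.linalg.norm(proj(c,g+ L*(np.cos(a)*h-np.sin(a)*np.array([0,0,1])))-tipuv),np.degrees(a)) for a in np.radians(np.arange(-10,35,.25)))
    print('free',best,'fixed L',fix)
E
python3 - <<'E'
from sl import *
delta([512,-144,114],90)
im=camera('scene'); crop('s',im,140,60,190,190,4,'g4.png')
E
```

```text
t 9.5 tcp [ 512.6 -143.8   86.6] zax [-0.  0. -1.] head 89.99 grip 0.159 F [-0.1  -1.06 -1.3 ] q [-0.5   0.51  1.57  0.    1.06 -0.5 ]
shift cm [-0.02 -0.06 -2.74] yaw -0.01
```

View pics/g4.png

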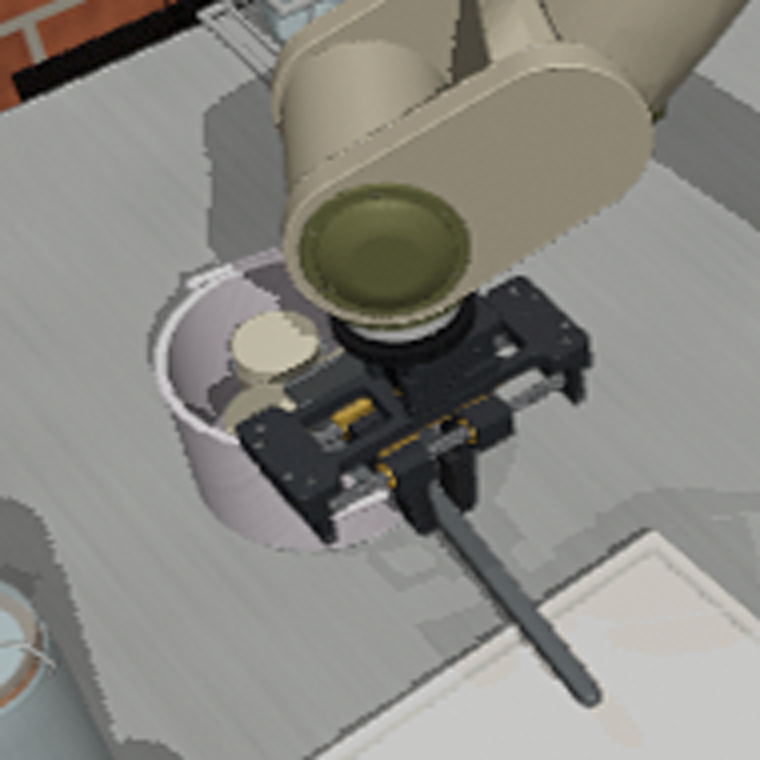

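Run:
```python
from sl import *
slope(np.array([140+592/4,60+695/4]))
# sanity: previous picture at p=(511.7,-143.4,112.9)
for a in (0,10,12):
    r=np.radians(a); print(a,(proj('scene',[[511.7,-143.4+152*np.cos(r),118.2-152*np.sin(r)]])-[140,60])*4)
for a in (8,10,12,14):
    r=np.radians(a); print(a,(proj('scene',[[512.6,-143.8+152*np.cos(r),91.9-152*np.sin(r)]])-[140,60])*4)
```

```text
free (np.float64(0.08351074041691385), np.float64(10.25), np.int64(151)) fixed L (np.float64(0.37203452169127427), np.float64(9.75))
0 [[592.0813325  640.60075464]]
10 [[592.45571975 667.27361025]]
12 [[591.92131306 671.76601664]]
8 [[593.88427373 691.18426537]]
10 [[593.55102931 695.74687534]]
12 [[593.02231979 700.03034936]]
14 [[592.30135215 704.03247592]]
```

Slope is now about 10°. I'll go 3 mm lower for about 12°, then grip hard and raise.

apply_moves --steps '[{"hand":1.0,"offset":[0.0,0.0,0.3],"yaw":0.0},{"hand":1.0,"offset":[0.0,0.0,0.1],"yaw":0.0},{"hand":1.0,"offset":[0.0,0.0,0.0],"yaw":0.0}]' --squeeze 3.0

```text
clock: 9.85
tcp_pos: [512.6, -143.8, 82.6]
tcp_rot: [-0.0, 0.707, 0.707, -0.0]
ft_force: [0.4, -0.7, -1.6]
grip_width: 0.156
```

apply_moves --steps '[{"hand":0.5,"offset":[0.0,0.0,0.0],"yaw":0.0},{"hand":0.5,"offset":[0.0,0.0,0.0],"yaw":0.0},{"hand":0.5,"offset":[0.0,0.0,-1.0],"yaw":0.0},{"hand":0.5,"offset":[0.0,0.0,-1.5],"yaw":0.0},{"hand":0.5,"offset":[0.0,0.0,-1.5],"yaw":0.0},{"hand":0.5,"offset":[0.0,0.0,-1.5],"yaw":0.0},{"hand":0.5,"offset":[0.0,0.0,-1.5],"yaw":0.0},{"hand":0.5,"offset":[0.0,0.0,0.0],"yaw":0.0}]' --squeeze 60.0

```text
clock: 10.65
tcp_pos: [513.4, -144.2, 155.1]
tcp_rot: [0.002, 0.707, 0.707, 0.001]
ft_force: [-0.2, 0.4, -0.9]
grip_width: 0.15
```

Run:
```python
from sl import *
delta([480,320,160],-17)
im=camera('scene'); crop('s',im,140,60,190,190,4,'g5.png')
```

```text
t 10.65 tcp [ 513.4 -144.2  155.1] zax [ 0.004 -0.002 -1.   ] head 90.0 grip 0.15 F [-0.23  0.4  -0.87] q [-0.5   0.43  1.48  0.    1.23 -0.5 ]
shift cm [46.42 -3.34 -0.6 ] yaw 107.0
```

View pics/g5.png

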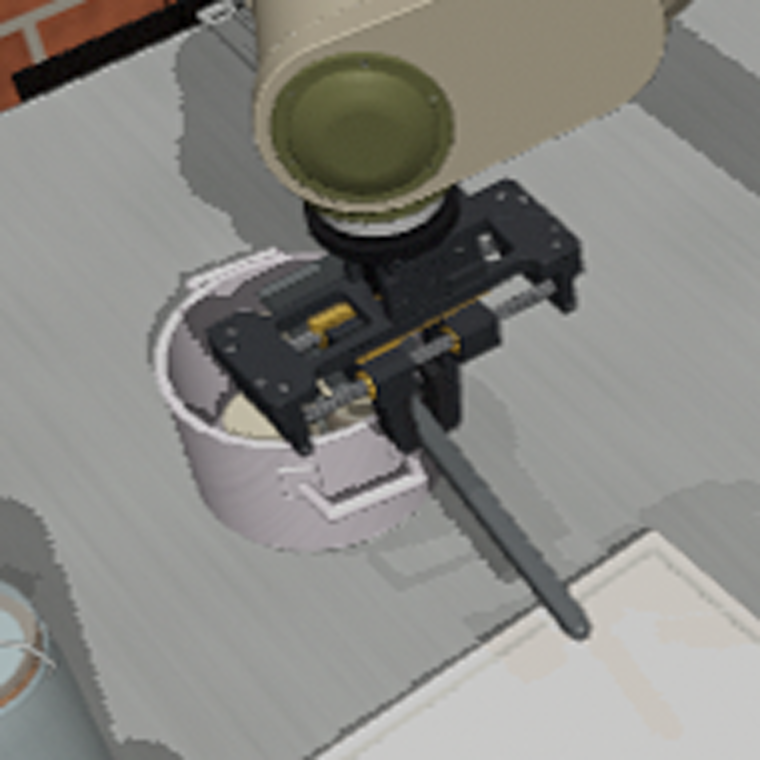

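Run:
```python
from sl import *
slope(np.array([140+580/4,60+633/4]))
for s in(11,12.5,14):
    a=np.radians(s);h=np.radians(-17)
    u=np.array([np.cos(a)*np.cos(h),np.cos(a)*np.sin(h),-np.sin(a)])
    print(s,np.array([593.7,285.5,39])-(152+35)*u-[0,0,5.3])
delta([417,339,120],90)
```

```text
free (np.float64(0.1388094214940481), np.float64(16.75), np.int64(149)) fixed L (np.float64(0.9258679202645129), np.float64(15.25))
11 [418.15660285 339.16900244  69.38128214]
12.5 [419.10997173 338.87752832  74.17420781]
14 [420.18299588 338.54947191  78.93939448]
t 10.7 tcp [ 512.9 -143.9  153.7] zax [ 0.002 -0.001 -1.   ] head 90.0 grip 0.148 F [-0.46 -0.19 -1.67] q [-0.5   0.43  1.48  0.    1.23 -0.5 ]
shift cm [48.3 -9.6  3.3] yaw -0.0
```

apply_moves --steps '[{"hand":0.5,"offset":[2.5,0.0,0.0],"yaw":0.0},{"hand":0.5,"offset":[4.0,-0.8,0.0],"yaw":0.0},{"hand":0.5,"offset":[4.2,-1.0,0.0],"yaw":0.0},{"hand":0.5,"offset":[4.2,-1.0,0.0],"yaw":0.0},{"hand":0.5,"offset":[4.2,-1.0,0.0],"yaw":0.0},{"hand":0.5,"offset":[4.2,-1.0,0.0],"yaw":0.0},{"hand":0.5,"offset":[4.2,-1.0,0.0],"yaw":0.0},{"hand":0.5,"offset":[4.2,-1.0,0.0],"yaw":0.0},{"hand":0.5,"offset":[4.2,-1.0,0.0],"yaw":0.0},{"hand":0.5,"offset":[4.2,-1.0,0.0],"yaw":0.0},{"hand":0.5,"offset":[4.2,-0.8,0.0],"yaw":0.0},{"hand":0.5,"offset":[3.5,0.0,0.0],"yaw":0.0}]' --squeeze 60.0

```text
clock: 11.9
tcp_pos: [415.0, 336.1, 152.1]
tcp_rot: [-0.0, 0.707, 0.708, -0.001]
ft_force: [1.4, 0.3, -1.8]
grip_width: 0.149
```

apply_moves --steps '[{"hand":0.5,"offset":[0.0,0.0,0.0],"yaw":5.0},{"hand":0.5,"offset":[0.0,0.0,0.0],"yaw":8.5},{"hand":0.5,"offset":[0.0,0.0,0.0],"yaw":8.5},{"hand":0.5,"offset":[0.0,0.0,0.0],"yaw":8.5},{"hand":0.5,"offset":[0.0,0.0,0.0],"yaw":8.5},{"hand":0.5,"offset":[0.0,0.0,0.0],"yaw":8.5},{"hand":0.5,"offset":[0.0,0.0,0.0],"yaw":8.5},{"hand":0.5,"offset":[0.0,0.0,0.0],"yaw":8.5},{"hand":0.5,"offset":[0.0,0.0,0.0],"yaw":8.5},{"hand":0.5,"offset":[0.0,0.0,0.0],"yaw":8.5},{"hand":0.5,"offset":[0.0,0.0,0.0],"yaw":8.5},{"hand":0.5,"offset":[0.0,0.0,0.0],"yaw":8.5}]' --squeeze 60.0

```text
clock: 13.1
tcp_pos: [416.3, 334.0, 151.9]
tcp_rot: [0.0, 0.997, -0.077, -0.001]
ft_force: [0.4, 0.8, -1.1]
grip_width: 0.152
```

Run:
```python
from sl import *
delta([418,339,100],-17)
```

```text
t 13.1 tcp [416.3 334.  151.9] zax [-0.001 -0.001 -1.   ] head -8.86 grip 0.152 F [ 0.39  0.79 -1.12] q [0.45 0.43 1.48 0.   1.23 2.18]
shift cm [ 0.1  -0.52  5.19] yaw 8.14
```

apply_moves --steps '[{"hand":0.5,"offset":[0.0,-0.5,1.2],"yaw":8.0},{"hand":0.5,"offset":[0.0,0.0,1.2],"yaw":0.1},{"hand":0.5,"offset":[0.0,0.0,1.2],"yaw":0.0},{"hand":0.5,"offset":[0.0,0.0,1.2],"yaw":0.0},{"hand":0.5,"offset":[0.0,0.0,0.3],"yaw":0.0},{"hand":0.5,"offset":[0.0,0.0,0.0],"yaw":0.0},{"hand":0.5,"offset":[0.0,0.0,0.0],"yaw":0.0}]' --squeeze 60.0

```text
clock: 13.8
tcp_pos: [417.6, 339.2, 102.1]
tcp_rot: [-0.0, 0.99, -0.144, 0.0]
ft_force: [0.1, -0.4, -1.2]
grip_width: 0.152
```

Run:
```python
from sl import *
delta([418,339,75],-17)
im=camera('scene'); crop('s',im,270,260,150,145,5,'g6.png'); cv2.imwrite('pics/s6.png',im[:,:,::-1])
im=camera('top'); crop('s',im,170,140,150,145,5,'g6t.png')
cv2.imwrite('pics/t6.png',im[:,:,::-1])
```

```text
t 13.8 tcp [417.6 339.2 102.1] zax [ 0.001  0.    -1.   ] head -16.6 grip 0.152 F [ 0.06 -0.37 -1.22] q [0.46 0.5  1.54 0.   1.11 2.32]
shift cm [0.04 0.01 2.71] yaw 0.4
```

View pics/g6.png

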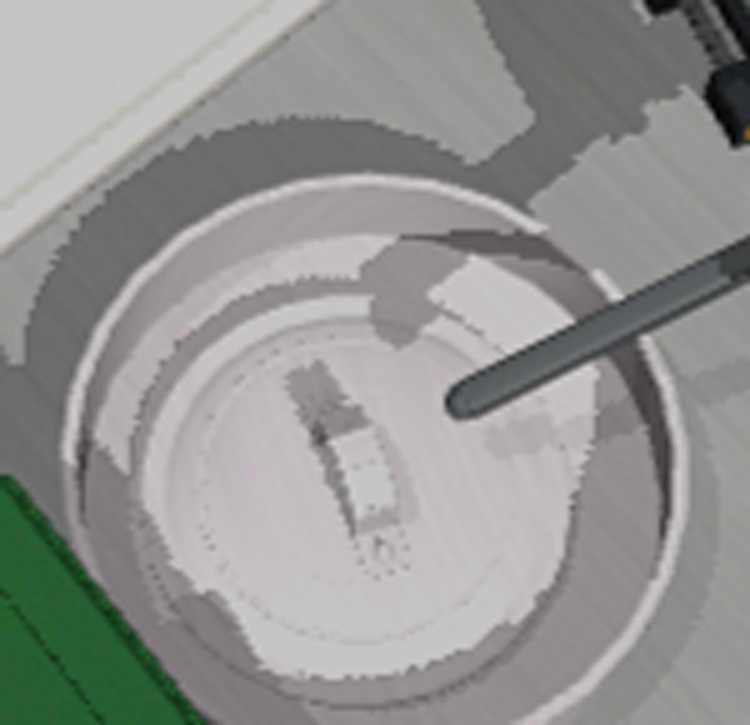

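View pics/g6t.png

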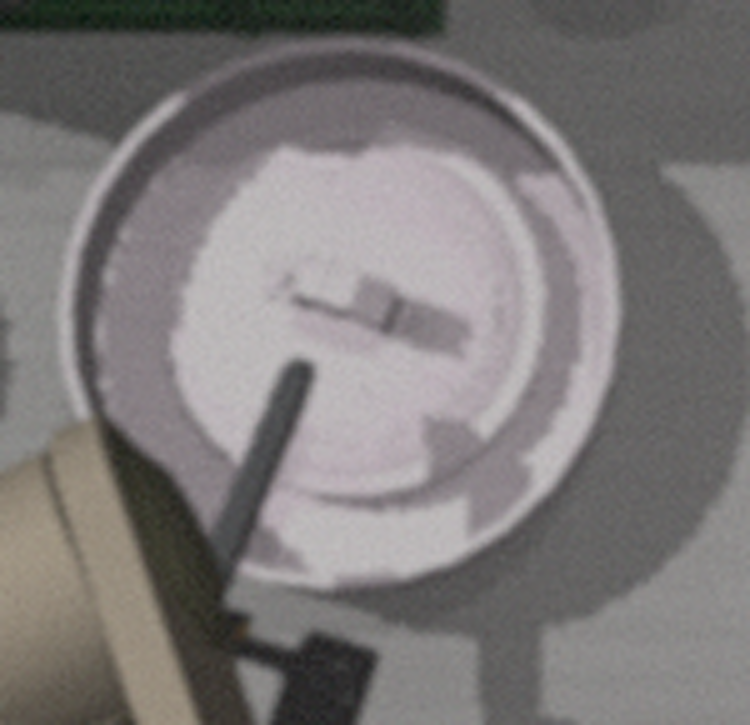

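```bash
cat >> h.py <<'E'
def tri(uvs):
    A=np.zeros((3,3));b=np.zeros(3)
    for c,uv in uvs:
        e,d=ray(c,[uv]); d=d[0]/np.linalg.norm(d[0]); P=np.eye(3)-np.outer(d,d); A+=P;b+=P@e
    return np.linalg.solve(A,b)
E
python3 - <<'E'
from sl import *
# axis points: near tip, axis of handle end, centre of round end ~7mm from tip
tip=tri([('scene',(270+449/5-.4,260+404/5-.4)),('top',(170+304/5-.4,140+358/5-.4))]); print('tip',tip)
s,p,M=pose(); g=p+[0,0,5.3]; v=tip-g; print('v',v,np.linalg.norm(v),'slope',np.degrees(np.arcsin(-v[2]/np.linalg.norm(v))),'head',np.degrees(np.arctan2(v[1],v[0])))
im=cv2.imread('pics/s6.png');
for z in(97.4,):
  for sl in (10,12,14,16):
    a=np.radians(sl);h=M[:,0]; t=g+152*(np.cos(a)*h*[1,1,0]-np.sin(a)*np.array([0,0,1]));
    print(sl,t.round(1),(proj('scene',t)-[270,260])*5,(proj('top',t)-[170,140])*5)
E
```

```text
tip [559.15692562 296.44159227  70.86973974]
v [141.50005647 -42.82397964 -36.70939116] 152.32773421848813 slope 13.944951379453357 head -16.838063954318486
10 [561.1 296.5  81.2] [[442.206181   393.75002173]] [[295.89343671 348.1319092 ]]
12 [560.1 296.8  76. ] [[443.83872134 398.36756217]] [[297.30934096 352.8524817 ]]
14 [559.  297.1  70.8] [[445.89037095 402.73367875]] [[298.56022817 357.91401958]]
16 [557.7 297.5  65.7] [[448.35270055 406.84657888]] [[299.6469289  363.30684571]]
```

Tip triangulates to (559, 296, 71), slope about 14° and heading −16.8°, within 1 mm of the bore line. I'll lower onto the bore axis and check.

apply_moves --steps '[{"hand":0.5,"offset":[0.0,0.0,0.7],"yaw":0.0},{"hand":0.5,"offset":[0.0,0.0,0.7],"yaw":0.2},{"hand":0.5,"offset":[0.0,0.0,0.6],"yaw":0.0},{"hand":0.5,"offset":[0.6,0.0,0.15],"yaw":0.0},{"hand":0.5,"offset":[0.6,0.0,0.15],"yaw":0.0},{"hand":0.5,"offset":[0.0,0.0,0.0],"yaw":0.0}]' --squeeze 60.0

```text
clock: 14.5
tcp_pos: [429.9, 335.4, 78.6]
tcp_rot: [-0.0, 0.989, -0.146, 0.0]
ft_force: [-0.9, 0.1, -2.0]
grip_width: 0.15
```

Run:
```python
from sl import *
delta([418,339,75],-17)
im=camera('scene'); crop('s',im,300,300,90,80,8,'g7.png')
im=camera('top'); crop('s',im,200,165,90,80,8,'g7t.png')
```

```text
t 14.5 tcp [429.9 335.4  78.6] zax [ 0.  0. -1.] head -16.84 grip 0.15 F [-0.94  0.1  -1.97] q [ 0.45  0.54  1.54 -0.    1.06  2.31]
shift cm [-1.24  0.    0.36] yaw 0.16
```

View pics/g7.png

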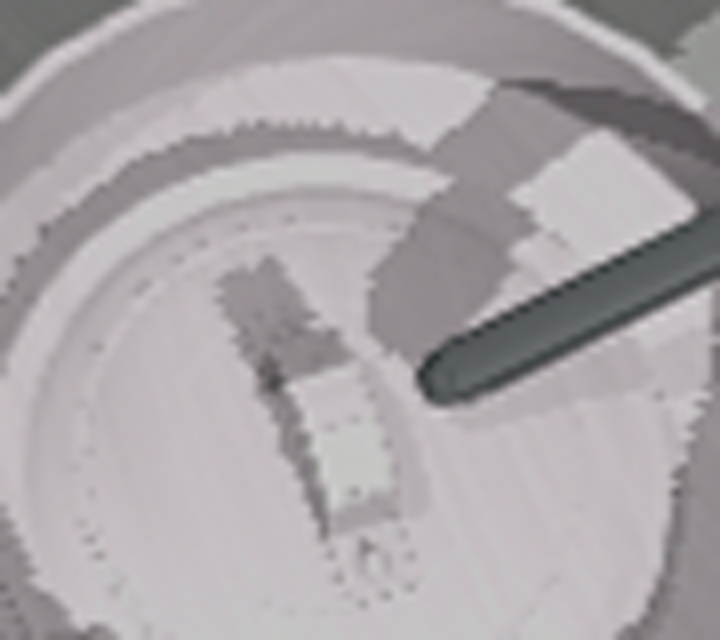

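View pics/g7t.png

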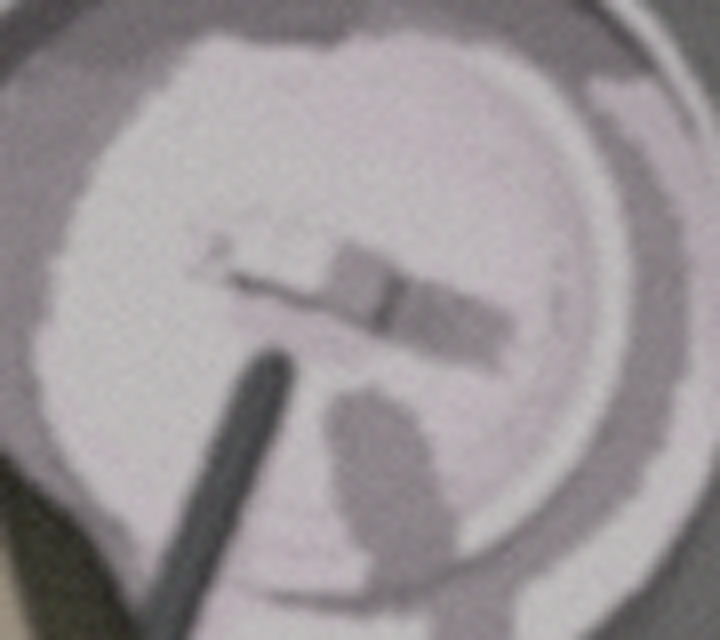

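Both views show the handle aimed at the middle of the strap. Inserting along its slope.

apply_moves --steps '[{"hand":0.5,"offset":[0.5,0.0,0.12],"yaw":0.0},{"hand":0.5,"offset":[0.5,0.0,0.13],"yaw":0.0},{"hand":0.5,"offset":[0.5,0.0,0.12],"yaw":0.0},{"hand":0.5,"offset":[0.5,0.0,0.13],"yaw":0.0},{"hand":0.5,"offset":[0.5,0.0,0.12],"yaw":0.0},{"hand":0.5,"offset":[0.5,0.0,0.13],"yaw":0.0},{"hand":0.5,"offset":[0.0,0.0,0.0],"yaw":0.0}]' --squeeze 60.0

```text
clock: 15.3
tcp_pos: [458.2, 326.8, 71.0]
tcp_rot: [0.0, 0.989, -0.146, 0.0]
ft_force: [0.0, 0.4, -1.3]
grip_width: 0.144
```

Run:
```python
from sl import *
delta([418,339,75],-17)
im=camera('scene'); crop('s',im,300,300,90,80,8,'g8.png')
im=camera('top'); crop('s',im,200,165,90,80,8,'g8t.png')
```

```text
t 15.3 tcp [458.2 326.8  71. ] zax [-0. -0. -1.] head -16.84 grip 0.144 F [ 0.03  0.36 -1.29] q [ 0.41  0.58  1.5  -0.    1.07  2.27]
shift cm [-4.2  -0.01 -0.4 ] yaw 0.16
```

View pics/g8.png

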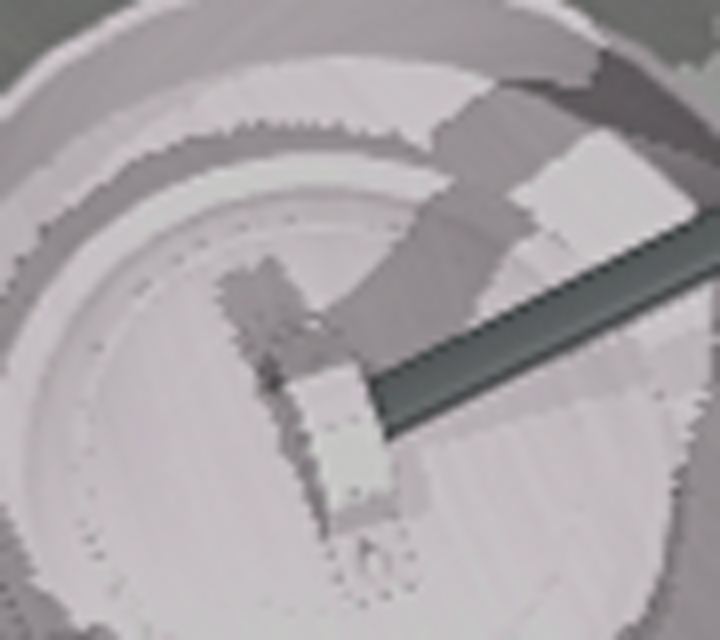

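View pics/g8t.png

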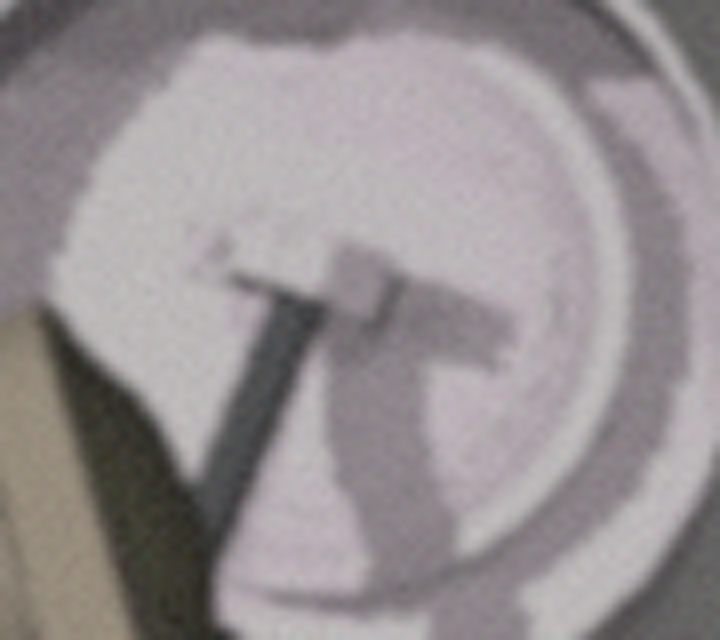

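The handle is entering the strap cleanly and the lid hasn't moved. Continuing.

apply_moves --steps '[{"hand":0.5,"offset":[0.5,0.0,0.12],"yaw":0.0},{"hand":0.5,"offset":[0.5,0.0,0.12],"yaw":0.0},{"hand":0.5,"offset":[0.5,0.0,0.12],"yaw":0.0},{"hand":0.5,"offset":[0.5,0.0,0.12],"yaw":0.0},{"hand":0.5,"offset":[0.5,0.0,0.1],"yaw":0.0},{"hand":0.5,"offset":[0.5,0.0,0.1],"yaw":0.0},{"hand":0.5,"offset":[0.0,0.0,0.0],"yaw":0.0},{"hand":0.5,"offset":[0.0,0.0,0.0],"yaw":0.0}]' --squeeze 60.0

```text
clock: 16.2
tcp_pos: [486.6, 318.3, 64.5]
tcp_rot: [-0.0, 0.989, -0.146, 0.0]
ft_force: [0.1, -1.2, 0.2]
grip_width: 0.151
```

Run:
```python
from sl import *
delta([418,339,75],-17)
im=camera('scene'); crop('s',im,270,270,150,140,5,'g9.png')
```

```text
t 16.2 tcp [486.6 318.3  64.5] zax [ 0.  0. -1.] head -16.81 grip 0.151 F [ 0.11 -1.16  0.24] q [ 0.38  0.61  1.45 -0.    1.08  2.24]
shift cm [-7.16 -0.   -1.05] yaw 0.19
```

View pics/g9.png

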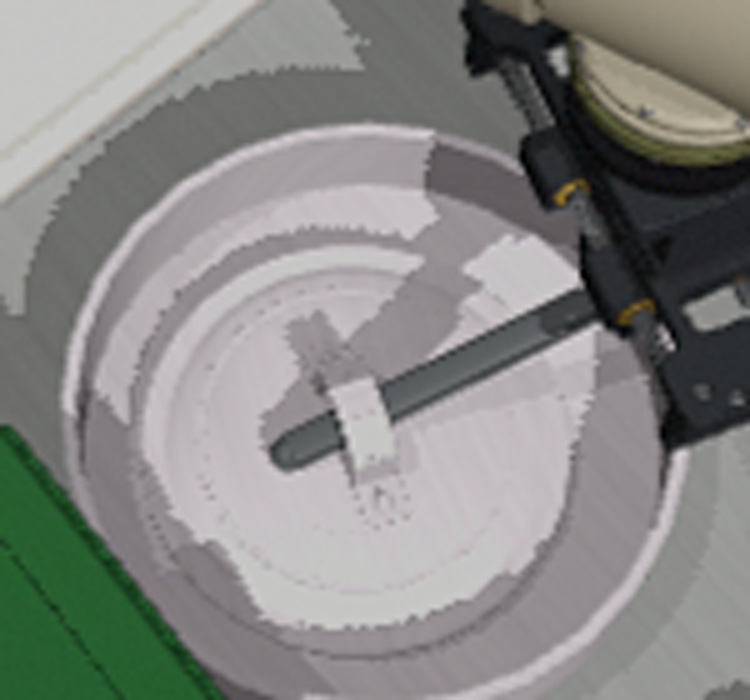

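The handle is about 36 mm past the strap. Lifting slowly.

apply_moves --steps '[{"hand":0.5,"offset":[0.0,0.0,-0.2],"yaw":0.0},{"hand":0.5,"offset":[0.0,0.0,-0.2],"yaw":0.0},{"hand":0.5,"offset":[0.0,0.0,-0.2],"yaw":0.0},{"hand":0.5,"offset":[0.0,0.0,-0.2],"yaw":0.0},{"hand":0.5,"offset":[0.0,0.0,-0.2],"yaw":0.0},{"hand":0.5,"offset":[0.0,0.0,-0.3],"yaw":0.0},{"hand":0.5,"offset":[0.0,0.0,-0.3],"yaw":0.0},{"hand":0.5,"offset":[0.0,0.0,-0.4],"yaw":0.0},{"hand":0.5,"offset":[0.0,0.0,-0.4],"yaw":0.0},{"hand":0.5,"offset":[0.0,0.0,-0.4],"yaw":0.0},{"hand":0.5,"offset":[0.0,0.0,0.0],"yaw":0.0}]' --squeeze 60.0

```text
clock: 17.35
tcp_pos: [486.6, 318.4, 93.1]
tcp_rot: [-0.0, 0.989, -0.146, 0.001]
ft_force: [0.4, 0.2, -3.2]
grip_width: 0.149
```

Run:
```python
from sl import *
delta([418,339,75],-17)
im=camera('scene'); crop('s',im,270,270,150,140,5,'g10.png')
```

```text
t 17.35 tcp [486.6 318.4  93.1] zax [ 0.001  0.    -1.   ] head -16.8 grip 0.149 F [ 0.41  0.18 -3.18] q [ 0.38  0.57  1.42 -0.    1.15  2.24]
shift cm [-7.16  0.01  1.81] yaw 0.2
```

View pics/g10.png

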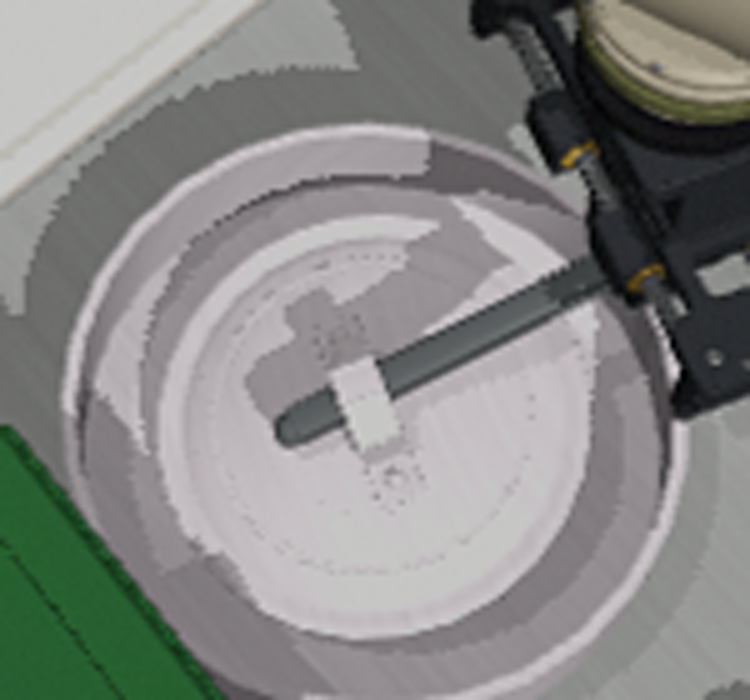

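The lid hangs on the handle (about −3.2 N total) and the protrusion past the strap is unchanged. Lifting further.

apply_moves --steps '[{"hand":0.5,"offset":[0.0,0.0,-0.4],"yaw":0.0},{"hand":0.5,"offset":[0.0,0.0,-0.6],"yaw":0.0},{"hand":0.5,"offset":[0.0,0.0,-0.8],"yaw":0.0},{"hand":0.5,"offset":[0.0,0.0,-0.9],"yaw":0.0},{"hand":0.5,"offset":[0.0,0.0,-0.9],"yaw":0.0},{"hand":0.5,"offset":[0.0,0.0,-0.9],"yaw":0.0},{"hand":0.5,"offset":[0.0,0.0,-0.9],"yaw":0.0},{"hand":0.5,"offset":[0.0,0.0,-0.9],"yaw":0.0},{"hand":0.5,"offset":[0.0,0.0,-0.9],"yaw":0.0},{"hand":0.5,"offset":[0.0,0.0,-0.8],"yaw":0.0},{"hand":0.5,"offset":[0.0,0.0,-0.6],"yaw":0.0},{"hand":0.5,"offset":[0.0,0.0,-0.4],"yaw":0.0}]' --squeeze 60.0

```text
clock: 18.6
tcp_pos: [486.4, 318.4, 183.0]
tcp_rot: [-0.0, 0.989, -0.146, 0.0]
ft_force: [0.4, 0.1, -3.0]
grip_width: 0.15
```

apply_moves --steps '[{"hand":0.5,"offset":[0.0,0.0,-0.5],"yaw":0.0},{"hand":0.5,"offset":[0.0,0.0,-0.9],"yaw":0.0},{"hand":0.5,"offset":[0.0,0.0,-0.9],"yaw":0.0},{"hand":0.5,"offset":[0.0,0.0,-0.5],"yaw":0.0},{"hand":0.5,"offset":[0.0,0.0,0.0],"yaw":0.0}]' --squeeze 60.0

```text
clock: 19.1
tcp_pos: [486.6, 318.4, 211.4]
tcp_rot: [-0.0, 0.989, -0.146, 0.001]
ft_force: [0.3, -0.3, -4.3]
grip_width: 0.154
```

Run:
```python
from sl import *
delta([418,339,75],-17)
im=camera('scene'); crop('s',im,240,200,200,190,4,'g11.png')
im=camera('top'); crop('s',im,140,130,200,170,4,'g11t.png')
```

```text
t 19.1 tcp [486.6 318.4 211.4] zax [ 0.002  0.001 -1.   ] head -16.8 grip 0.154 F [ 0.29 -0.29 -4.33] q [ 0.38  0.46  1.26 -0.    1.43  2.24]
shift cm [-7.18  0.03 13.63] yaw 0.2
```

View pics/g11.png

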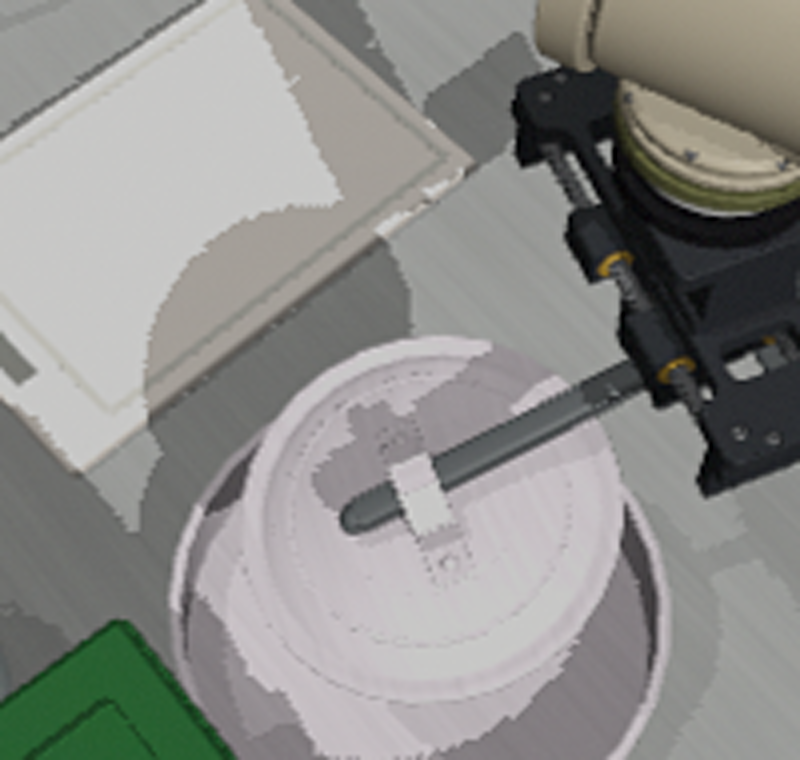

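View pics/g11t.png

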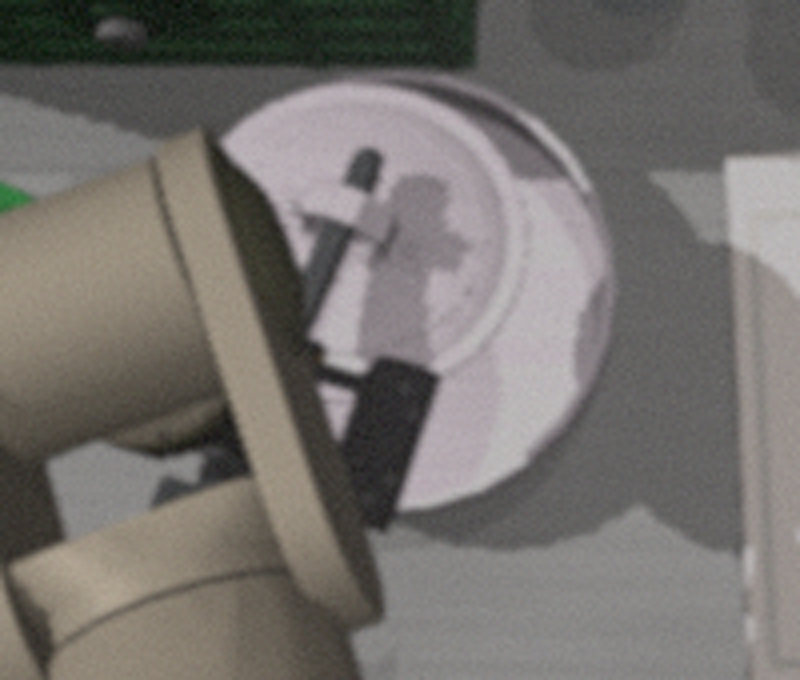

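Run:
```python
from sl import *
tip=tri([('scene',(240+343/4-.4,200+524/4-.4)),('top',(140+371/4-.4,130+150/4-.4))]); print('tip',tip)
s,p,M=pose(); g=p+[0,0,5.3]; v=tip-g; print('v',v,np.linalg.norm(v),'slope',np.degrees(np.arcsin(-v[2]/np.linalg.norm(v))),'head',np.degrees(np.arctan2(v[1],v[0])))
# strap top middle: scene approx (423,493), top approx (345,207)
st=tri([('scene',(240+423/4-.4,200+493/4-.4)),('top',(140+345/4-.4,130+207/4-.4))]); print('strap top',st, st-tip)
# lid outline fit
import itertools
out={}
for c in('scene','top'):
    camera(c)
    for d in outline_of(c,'lid'): 
        ys,xs=np.nonzero(d['mask']); print(c,d['score'],d['mask'].sum(),xs.mean(),ys.mean()); out[c+str(len(out))]=d['mask']
np.savez_compressed('masks1.npz',**out)
```

```text
tip [626.60963855 276.46395393 174.06753532]
v [140.38551354 -41.80171605 -41.57334794] 152.2623365649949 slope 15.845103962069539 head -16.58162332976248
strap top [594.47181697 288.09969883 182.08775556] [-32.13782157  11.6357449    8.02022024]
scene 0.86 6551 346.3433063654404 330.91497481300564
scene 0.72 5646 441.68278427205104 448.7440665958201
scene 0.63 2087 487.16195495927167 258.7321514135122
top 0.95 3651 238.0534100246508 184.84333059435772
top 0.82 1597 107.40951784596118 205.97808390732624
top 0.59 1133 258.3468667255075 374.9170344218888
```

Slope is about 15° and the strap sits about 34 mm from the handle end, so it's stable. Next I fit the hanging lid's pose from its scene outline.

```bash
cat > lidfit.py <<'E'
from sl import *
from scipy.optimize import least_squares
def lidpose(l,s,h,p,lat=0,up=5.3):
    h=np.radians(h);s=np.radians(s)
    f=np.array([np.cos(h),np.sin(h),0]);y=np.array([-f[1],f[0],0]);z=np.array([0,0,1.])
    u=np.cos(s)*f-np.sin(s)*z; n=np.sin(s)*f+np.cos(s)*z
    g=p+[0,0,up]; return g+l*u-43*n+lat*y, u,y,n
th=np.linspace(0,2*np.pi,180)
def sil(c,o,u,y,n):
    P=np.vstack([o+86*np.cos(th)[:,None]*u+86*np.sin(th)[:,None]*y+z*n for z in(10,13)])
    return cv2.convexHull(proj(c,P).astype(np.float32))[:,0]
def dist(hull,pts):
    return np.array([cv2.pointPolygonTest(hull.reshape(-1,1,2),(float(a),float(b)),True) for a,b in pts])
def edge(m):
    cs,_=cv2.findContours(m.astype(np.uint8),0,1); ct=max(cs,key=len); return ct[:,0].astype(float)
E
python3 - <<'E'
from lidfit import *
M1=np.load('masks1.npz'); s,p,M=pose()
E={'scene':edge(M1['scene0']),'top':edge(M1['top3'])}
# keep only points on mask's convex hull boundary
for c in E:
    h=cv2.convexHull(E[c].astype(np.float32)); E[c]=np.array([q for q in E[c] if abs(cv2.pointPolygonTest(h,(float(q[0]),float(q[1])),True))<1.2])
    print(c,len(E[c]))
for use in(['scene'],['scene','top']):
    def f(x):
        o,u,y,n=lidpose(x[0],x[1],-16.7,p,x[2]); return np.concatenate([dist(sil(c,o,u,y,n),E[c]) for c in use])
    r=least_squares(f,[118,15,0],loss='soft_l1',diff_step=1e-3); print(use,r.x,np.abs(f(r.x)).mean()); print('origin',lidpose(r.x[0],r.x[1],-16.7,p,r.x[2])[0]-p)
E
```

```text
scene 259
top 156
['scene'] [118.91498596  15.76683764   0.        ] 0.713819444606563
origin [ 98.42273563 -29.52823579 -68.39411299]
['scene', 'top'] [118.95176864  15.17708615   0.39004427] 1.011211878061709
origin [ 99.29014266 -29.38125059 -67.34217151]
```

apply_moves --steps '[{"hand":0.5,"offset":[0.1,0.5,0.0],"yaw":0.0},{"hand":0.5,"offset":[0.2,1.0,0.0],"yaw":0.0},{"hand":0.5,"offset":[0.3,1.5,0.0],"yaw":0.0},{"hand":0.5,"offset":[0.35,2.0,0.0],"yaw":0.0},{"hand":0.5,"offset":[0.4,2.4,0.0],"yaw":0.0},{"hand":0.5,"offset":[0.5,2.7,0.0],"yaw":0.0},{"hand":0.5,"offset":[0.55,3.0,0.0],"yaw":0.0},{"hand":0.5,"offset":[0.55,3.0,0.0],"yaw":0.0},{"hand":0.5,"offset":[0.55,3.0,0.0],"yaw":0.0},{"hand":0.5,"offset":[0.55,3.0,0.0],"yaw":0.0},{"hand":0.5,"offset":[0.55,3.0,0.0],"yaw":0.0},{"hand":0.5,"offset":[0.55,3.0,0.0],"yaw":0.0}]' --squeeze 60.0

```text
clock: 20.6
tcp_pos: [453.4, 32.4, 210.6]
tcp_rot: [0.0, 0.989, -0.146, 0.0]
ft_force: [0.9, 0.3, -3.8]
grip_width: 0.15
```

apply_moves --steps '[{"hand":0.5,"offset":[0.55,3.0,0.0],"yaw":0.0},{"hand":0.5,"offset":[0.55,3.0,0.0],"yaw":0.0},{"hand":0.5,"offset":[0.55,3.0,0.0],"yaw":0.0},{"hand":0.5,"offset":[0.55,3.0,0.0],"yaw":0.0},{"hand":0.5,"offset":[0.55,3.0,0.0],"yaw":0.0},{"hand":0.5,"offset":[0.55,3.0,0.0],"yaw":0.0},{"hand":0.5,"offset":[0.5,2.7,0.0],"yaw":0.0},{"hand":0.5,"offset":[0.4,2.4,0.0],"yaw":0.0},{"hand":0.5,"offset":[0.35,2.0,0.0],"yaw":0.0},{"hand":0.5,"offset":[0.3,1.5,0.0],"yaw":0.0},{"hand":0.5,"offset":[0.2,1.0,0.0],"yaw":0.0},{"hand":0.5,"offset":[0.1,0.5,0.0],"yaw":0.0}]' --squeeze 60.0

```text
clock: 21.8
tcp_pos: [422.1, -250.2, 210.5]
tcp_rot: [0.0, 0.989, -0.146, -0.0]
ft_force: [0.8, 0.3, -4.5]
grip_width: 0.152
```

apply_moves --steps '[{"hand":0.5,"offset":[0.0,0.0,0.0],"yaw":1.0},{"hand":0.5,"offset":[0.0,0.0,0.0],"yaw":2.0},{"hand":0.5,"offset":[0.0,0.0,0.0],"yaw":3.0},{"hand":0.5,"offset":[0.0,0.0,0.0],"yaw":3.0},{"hand":0.5,"offset":[0.0,0.0,0.0],"yaw":2.5},{"hand":0.5,"offset":[0.0,0.0,0.0],"yaw":1.2},{"hand":0.5,"offset":[0.0,0.0,0.0],"yaw":0.5},{"hand":0.5,"offset":[0.0,0.0,0.0],"yaw":0.0}]' --squeeze 60.0

```text
clock: 22.6
tcp_pos: [422.5, -249.1, 210.5]
tcp_rot: [-0.0, 0.966, -0.259, -0.0]
ft_force: [0.2, 0.1, -3.4]
grip_width: 0.152
```

Run:
```python
from lidfit import *
delta([422.7,-247.9,205],-30)
im=camera('scene'); crop('s',im,120,30,200,190,4,'g12.png')
out={'scene':outline_of('scene','lid')}
im=camera('top'); crop('s',im,420,130,200,170,4,'g12t.png'); out['top']=outline_of('top','lid')
s={}
for c in out:
    for i,d in enumerate(out[c]): ys,xs=np.nonzero(d['mask']); print(c,i,d['score'],d['mask'].sum(),xs.mean(),ys.mean()); s[f'{c}{i}']=d['mask']
np.savez_compressed('masks2.npz',**s)
```

```text
t 22.6 tcp [ 422.5 -249.1  210.5] zax [-0.  0. -1.] head -29.96 grip 0.152 F [ 0.18  0.07 -3.4 ] q [-0.77  0.3   1.51  0.    1.33  1.32]
shift cm [-0.04 -0.11  0.55] yaw 0.04
scene 0 0.98 3721 474.28460091373285 255.91480784735288
scene 1 0.76 5575 441.9219730941704 448.87174887892377
scene 2 0.55 2476 207.92407108239095 132.69386106623585
top 0 0.92 4529 124.93508500772798 210.4393905939501
top 1 0.62 2293 519.8861753161797 212.61404273877017
```

View pics/g12.png

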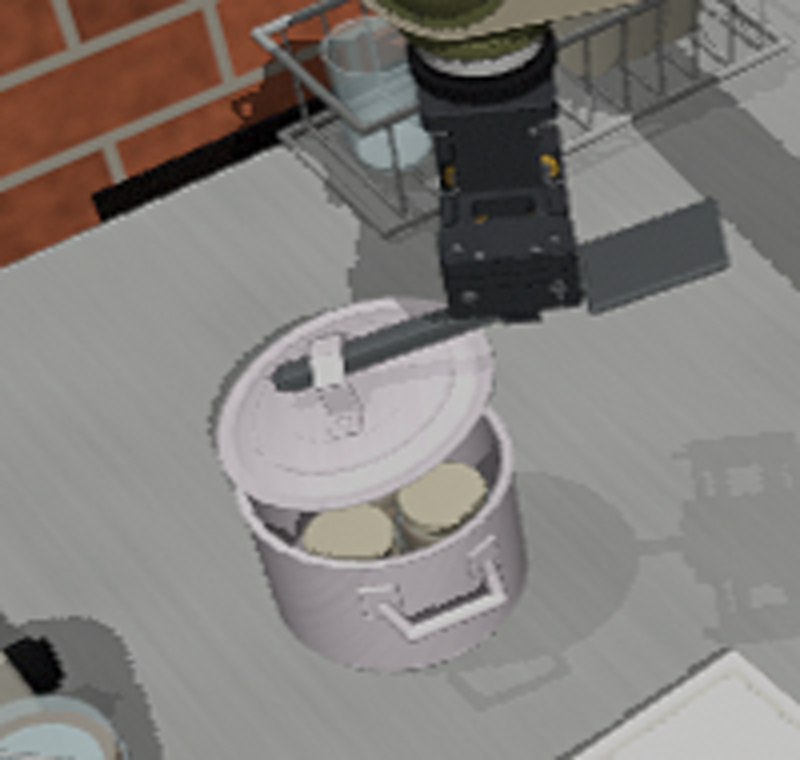

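View pics/g12t.png

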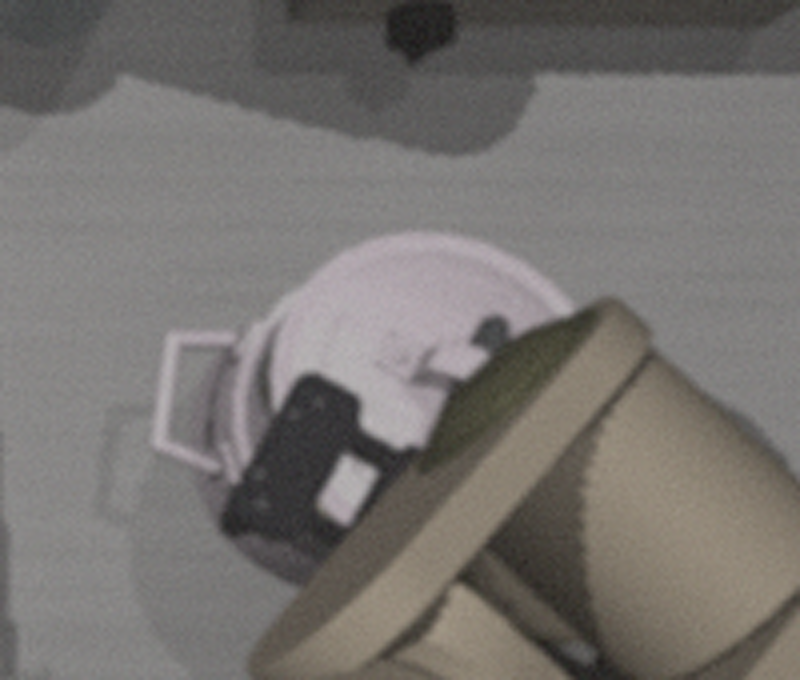

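Run:
```python
from lidfit import *
M1=np.load('masks2.npz'); s,p,M=pose()
E={'scene':edge(M1['scene2']),'top':edge(M1['top1'])}
for c in E:
    h=cv2.convexHull(E[c].astype(np.float32)); E[c]=np.array([q for q in E[c] if abs(cv2.pointPolygonTest(h,(float(q[0]),float(q[1])),True))<0.8])
o,u,y,n=lidpose(119,15.5,-30,p); 
print('pred o',o,'tip px',(proj('scene',p+[0,0,5.3]+152*u)-[120,30])*4+2)
for use in(['scene'],['top'],['scene','top']):
    def f(x):
        o,u,y,n=lidpose(x[0],x[1],-30,p,x[2]); return np.concatenate([dist(sil(c,o,u,y,n),E[c]) for c in use])
    r=least_squares(f,[119,15.5,0],loss='soft_l1',f_scale=.5,diff_step=1e-2); o=lidpose(r.x[0],r.x[1],-30,p,r.x[2])[0]; print(use,r.x,np.abs(f(r.x)).mean(),'origin',o, 'off pot',o[:2]-[511.9,-299.4])
for c,src,x0,y0 in(('scene','g12.png',120,30),('top','g12t.png',420,130)):
    im=cv2.imread('pics/'+src)
    for l,s_,col in((119,15.5,(0,255,0)),):
        o,u,y,n=lidpose(l,s_,-30,p); cv2.polylines(im,[((sil(c,o,u,y,n)-[x0,y0]+.5)*4).astype(np.int32)],True,col,1)
    P=np.c_[511.9+80*np.cos(th),-299.4+80*np.sin(th),0*th+100]; cv2.polylines(im,[((proj(c,P)-[x0,y0]+.5)*4).astype(np.int32)],True,(255,0,0),1)
    cv2.imwrite('pics/o_'+src,im)
```

```text
pred o [ 511.83107331 -301.01074041  142.51623657] tip px [[273.23833276 378.93955099]]
['scene'] [112.70148082  14.17724509   4.43006158] 0.7650531372526163 origin [ 510.19788792 -294.95242589  146.46026496] off pot [-1.70211208  4.44757411]
['top'] [136.25126324  19.8347819   -5.09170708] 2.946350524106507 origin [ 518.28936375 -310.61883304  129.0734058 ] off pot [  6.38936375 -11.21883304]
['scene', 'top'] [117.41433218  15.32550566  -0.38280197] 2.133145728120193 origin [ 510.50802368 -300.68889899  143.24990866] off pot [-1.39197632 -1.28889899]
```

View pics/o_g12.png

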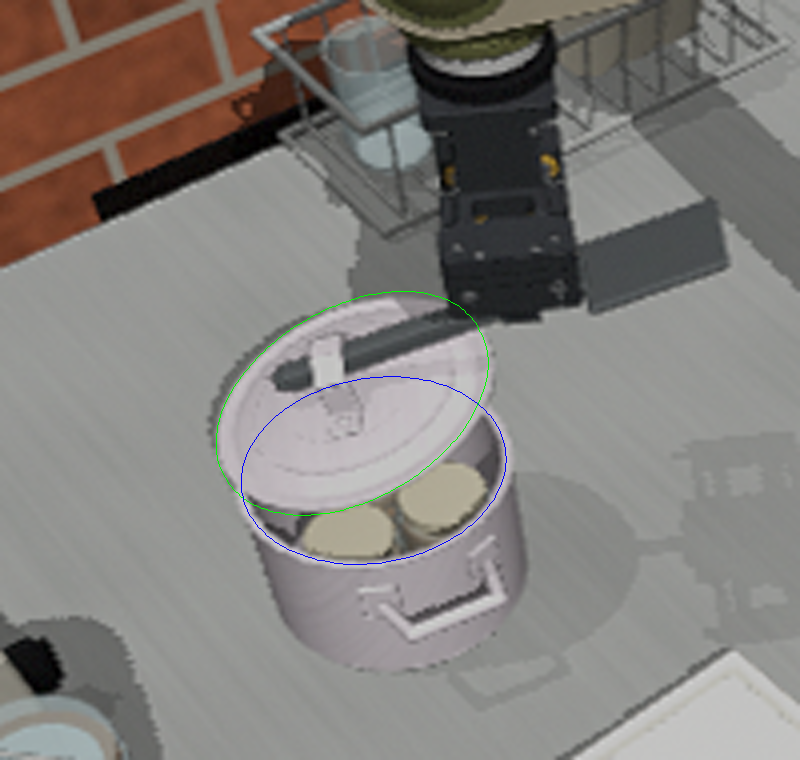

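View pics/o_g12t.png

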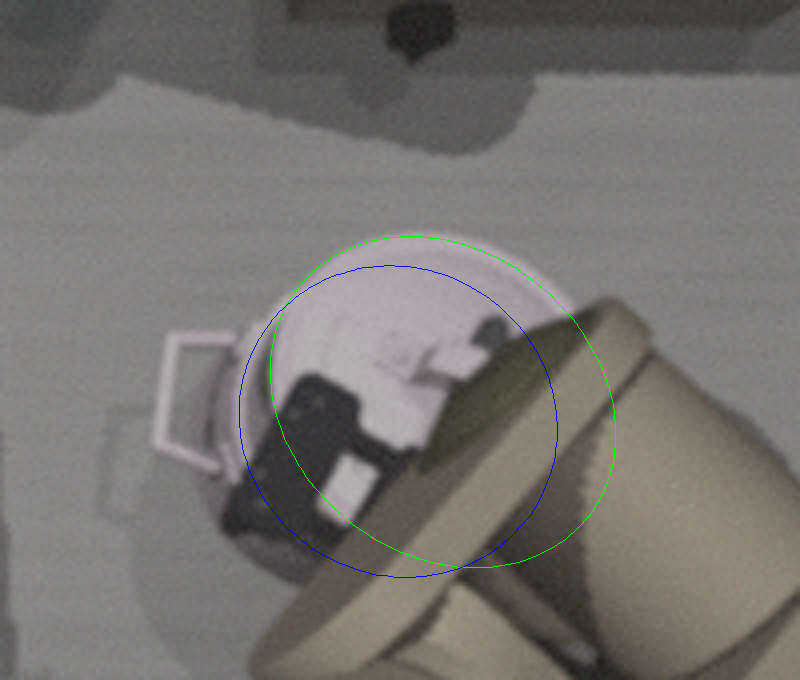

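Fits put the lid origin within about 2 mm of the pot's axis. Lowering to just above first contact.

apply_moves --steps '[{"hand":0.5,"offset":[0.0,-0.1,0.3],"yaw":0.0},{"hand":0.5,"offset":[0.0,0.0,0.4],"yaw":0.0},{"hand":0.5,"offset":[0.0,0.0,0.4],"yaw":0.0},{"hand":0.5,"offset":[0.0,0.0,0.4],"yaw":0.0},{"hand":0.5,"offset":[0.0,0.0,0.4],"yaw":0.0},{"hand":0.5,"offset":[0.0,0.0,0.4],"yaw":0.0},{"hand":0.5,"offset":[0.0,0.0,0.3],"yaw":0.0},{"hand":0.5,"offset":[0.0,0.0,0.1],"yaw":0.0},{"hand":0.5,"offset":[0.0,0.0,0.0],"yaw":0.0}]' --squeeze 60.0

```text
clock: 23.7
tcp_pos: [423.0, -248.6, 183.4]
tcp_rot: [-0.0, 0.966, -0.259, -0.0]
ft_force: [0.3, 0.2, -3.9]
grip_width: 0.153
```

Run:
```python
from lidfit import *
delta([422.7,-247.9,180],-30)
im=camera('scene'); crop('s',im,150,80,120,110,6.5,'g13.png')
```

```text
t 23.7 tcp [ 423.  -248.6  183.4] zax [-0.  0. -1.] head -30.01 grip 0.153 F [ 0.25  0.22 -3.91] q [-0.77  0.33  1.55  0.    1.26  1.32]
shift cm [-0.06 -0.05  0.34] yaw -0.01
```

View pics/g13.png

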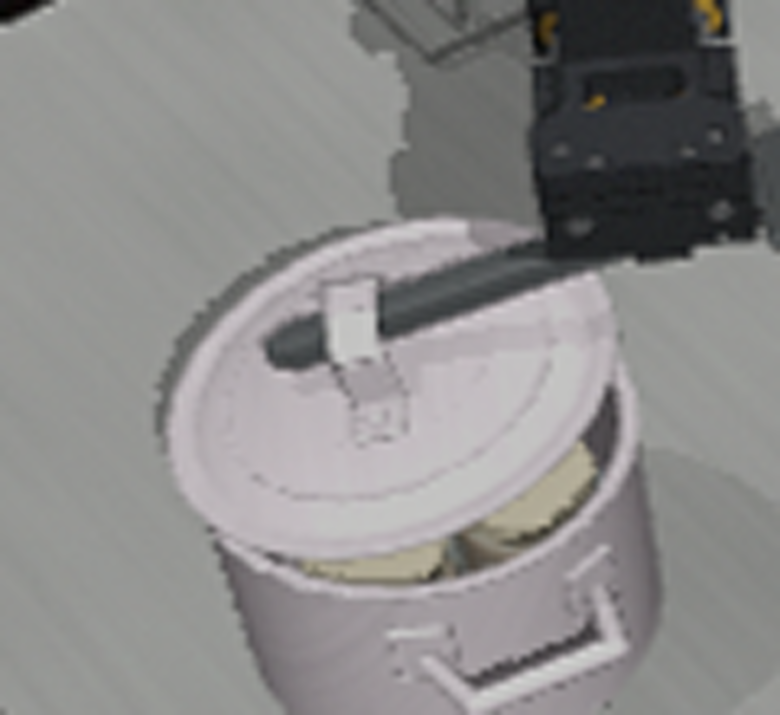

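apply_moves --steps '[{"hand":0.5,"offset":[0.0,0.0,0.2],"yaw":0.0},{"hand":0.5,"offset":[0.0,0.0,0.2],"yaw":0.0},{"hand":0.5,"offset":[-0.1,0.0,0.2],"yaw":0.0},{"hand":0.5,"offset":[-0.12,0.0,0.2],"yaw":0.0},{"hand":0.5,"offset":[-0.12,0.0,0.2],"yaw":0.0},{"hand":0.5,"offset":[-0.12,0.0,0.2],"yaw":0.0},{"hand":0.5,"offset":[0.0,0.0,0.0],"yaw":0.0}]' --squeeze 60.0

```text
clock: 24.45
tcp_pos: [418.8, -246.1, 171.2]
tcp_rot: [-0.0, 0.966, -0.259, -0.0]
ft_force: [0.4, 0.6, -3.4]
grip_width: 0.154
```

Run:
```python
from lidfit import *
delta([422.7,-247.9,180],-30)
im=camera('scene'); crop('s',im,150,80,120,110,6.5,'g14.png')
```

```text
t 24.45 tcp [ 418.8 -246.1  171.2] zax [-0.  0. -1.] head -30.01 grip 0.154 F [ 0.41  0.55 -3.42] q [-0.78  0.33  1.58 -0.    1.22  1.32]
shift cm [ 0.43 -0.04 -0.88] yaw -0.01
```

View pics/g14.png

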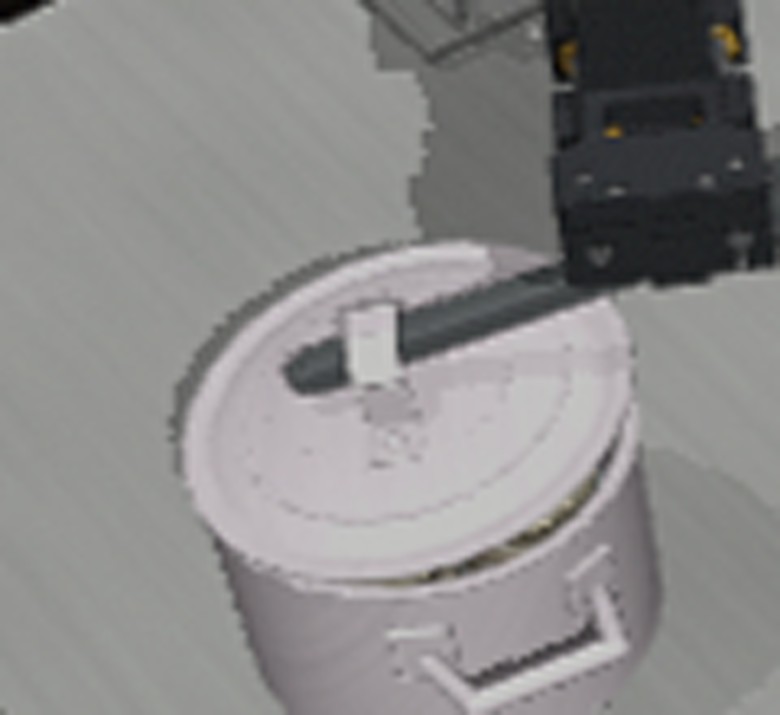

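```bash
cat > lf2.py <<'E'
from lidfit import *
def gen(x,h=-30):
    h=np.radians(h); f=np.array([np.cos(h),np.sin(h),0]);y=np.array([-f[1],f[0],0]);z=np.array([0,0,1.])
    Rm=R.from_rotvec(y*np.radians(x[3])).as_matrix()@R.from_rotvec(f*np.radians(x[4])).as_matrix()
    return x[:3],Rm@f,Rm@y,Rm@z
def fit(masks,x0,prior):
    E={}
    for c,m in masks.items():
        e=edge(m); h=cv2.convexHull(e.astype(np.float32)); E[c]=np.array([q for q in e if abs(cv2.pointPolygonTest(h,(float(q[0]),float(q[1])),True))<1.0])
    def f(x):
        return np.concatenate([dist(sil(c,*gen(x)),E[c]) for c in E]+[(x-x0)/prior])
    return least_squares(f,x0,loss='soft_l1',f_scale=.5,diff_step=1e-3)
E
python3 - <<'E'
from lf2 import *
camera('scene')
ds=outline_of('scene','lid'); m=None
for d in ds:
    ys,xs=np.nonzero(d['mask']); print(d['score'],d['mask'].sum(),xs.mean(),ys.mean())
    if xs.mean()<300 and ys.mean()<230 and m is None: m=d['mask']
if m is not None:
    x0=np.array([509,-298,104,8.,0]); r=fit({'scene':m},x0,np.array([4,4,4,6,3.])); print(r.x.round(1),r.x[:2]-[511.9,-299.4])
    im=cv2.imread('pics/g14.png'); 
    cv2.polylines(im,[((sil('scene',*gen(r.x))-[150,80]+.5)*6.5).astype(np.int32)],True,(0,255,0),1)
    P=np.c_[511.9+82*np.cos(th),-299.4+82*np.sin(th),0*th+100]; cv2.polylines(im,[((proj('scene',P)-[150,80]+.5)*6.5).astype(np.int32)],True,(255,0,0),1)
    cv2.imwrite('pics/o14.png',im)
E
```

```text
0.73 5611 441.7166280520406 448.83300659419
0.63 2501 211.43022790883646 144.74130347860856
0.57 3704 474.5156587473002 255.87769978401727
[ 505.3 -310.5   90.2    9.3    0. ] [ -6.5577961  -11.13152763]
```

View pics/o14.png

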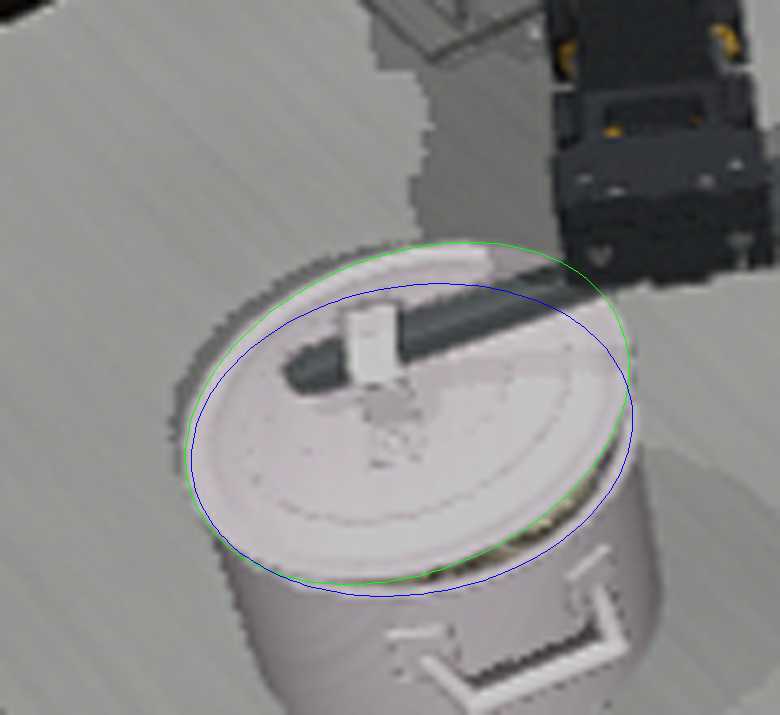

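The fit agrees with the rim holding the far edge. Tilt is down to about 9° and the lid is centred within about 2 mm once the height is set from the arm. Continuing down and back.

apply_moves --steps '[{"hand":0.5,"offset":[-0.12,0.0,0.2],"yaw":0.0},{"hand":0.5,"offset":[-0.12,0.0,0.2],"yaw":0.0},{"hand":0.5,"offset":[-0.12,0.0,0.2],"yaw":0.0},{"hand":0.5,"offset":[-0.12,0.0,0.2],"yaw":0.0},{"hand":0.5,"offset":[-0.12,0.0,0.2],"yaw":0.0},{"hand":0.5,"offset":[-0.12,0.0,0.2],"yaw":0.0},{"hand":0.5,"offset":[0.0,0.0,0.0],"yaw":0.0},{"hand":0.5,"offset":[0.0,0.0,0.0],"yaw":0.0}]' --squeeze 60.0

```text
clock: 25.4
tcp_pos: [412.7, -242.7, 159.5]
tcp_rot: [-0.0, 0.966, -0.259, -0.0]
ft_force: [-0.4, 0.3, -3.6]
grip_width: 0.153
```

Run:
```python
from lidfit import *
delta([422.7,-247.9,180],-30)
im=camera('scene'); crop('s',im,150,80,120,110,6.5,'g15.png')
```

```text
t 25.4 tcp [ 412.7 -242.7  159.5] zax [-0.  0. -1.] head -30.0 grip 0.153 F [-0.43  0.31 -3.63] q [-0.78  0.34  1.62  0.    1.19  1.31]
shift cm [ 1.12 -0.05 -2.05] yaw -0.0
```

View pics/g15.png

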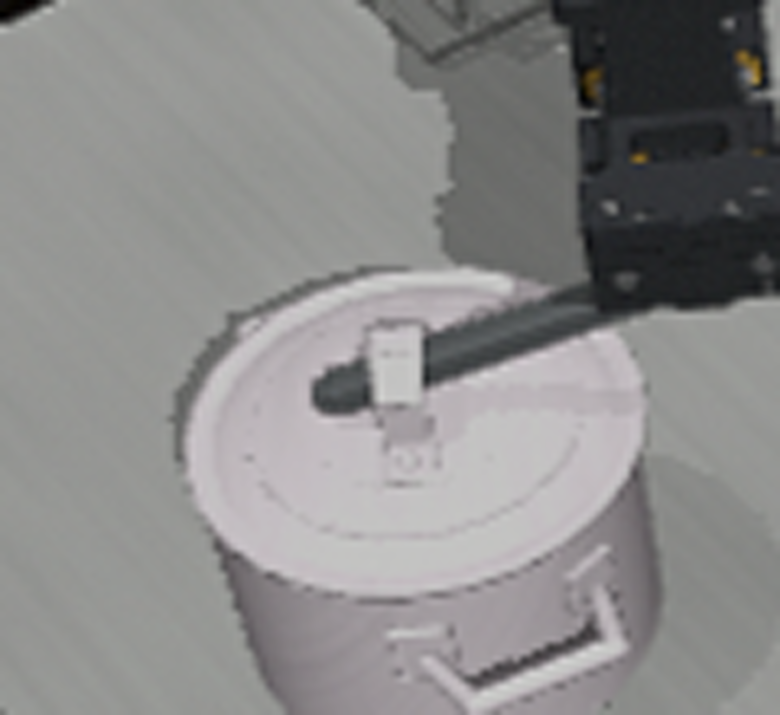

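Nearly home. Lowering further in small steps until the load leaves.

apply_moves --steps '[{"hand":0.5,"offset":[-0.1,0.0,0.15],"yaw":0.0},{"hand":0.5,"offset":[-0.1,0.0,0.15],"yaw":0.0},{"hand":0.5,"offset":[-0.05,0.0,0.15],"yaw":0.0},{"hand":0.5,"offset":[0.0,0.0,0.15],"yaw":0.0},{"hand":0.5,"offset":[0.0,0.0,0.0],"yaw":0.0},{"hand":0.5,"offset":[0.0,0.0,0.0],"yaw":0.0}]' --squeeze 60.0

```text
clock: 26.05
tcp_pos: [410.7, -241.5, 153.5]
tcp_rot: [0.0, 0.966, -0.259, 0.0]
ft_force: [-0.1, -0.4, -1.5]
grip_width: 0.152
```

Run:
```python
from lidfit import *
delta([422.7,-247.9,180],-30)
im=camera('scene'); crop('s',im,150,80,120,110,6.5,'g16.png')
F=[]
```

```text
t 26.05 tcp [ 410.7 -241.5  153.5] zax [ 0. -0. -1.] head -30.0 grip 0.152 F [-0.05 -0.43 -1.55] q [-0.78  0.34  1.63  0.    1.17  1.31]
shift cm [ 1.36 -0.05 -2.65] yaw -0.0
```

View pics/g16.png

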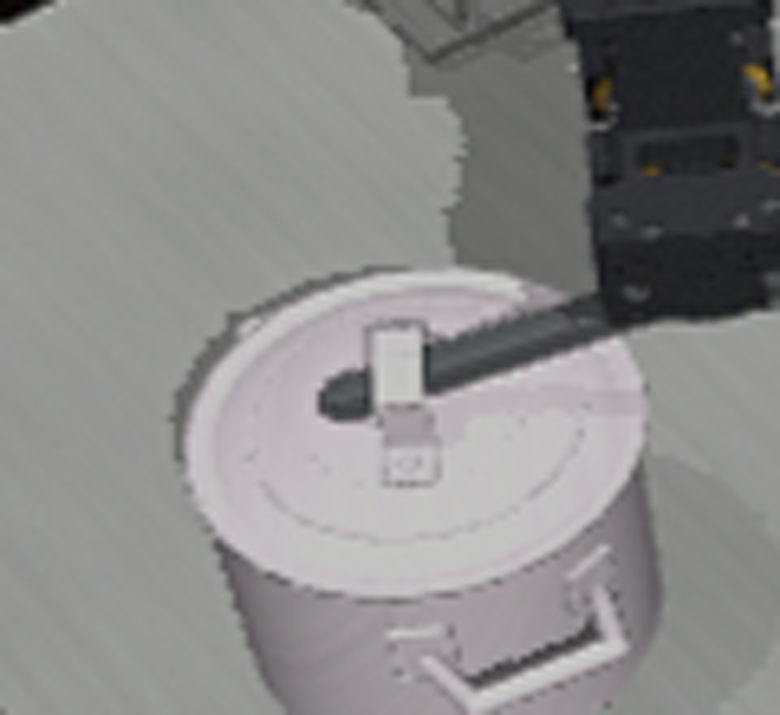

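The load has left (−1.5 N, spatula alone), the lid looks level, and the handle floats mid-bore. Drawing it out along its own slope.

apply_moves --steps '[{"hand":0.5,"offset":[-0.3,0.0,-0.08],"yaw":0.0},{"hand":0.5,"offset":[-0.5,0.0,-0.14],"yaw":0.0},{"hand":0.5,"offset":[-0.7,0.0,-0.19],"yaw":0.0},{"hand":0.5,"offset":[-0.7,0.0,-0.19],"yaw":0.0},{"hand":0.5,"offset":[-0.7,0.0,-0.19],"yaw":0.0},{"hand":0.5,"offset":[-0.7,0.0,-0.19],"yaw":0.0},{"hand":0.5,"offset":[-0.7,0.0,-0.19],"yaw":0.0},{"hand":0.5,"offset":[-0.8,0.0,-0.22],"yaw":0.0},{"hand":0.5,"offset":[-0.8,0.0,-0.22],"yaw":0.0},{"hand":0.5,"offset":[-0.5,0.0,-0.3],"yaw":0.0}]' --squeeze 60.0

```text
clock: 27.1
tcp_pos: [354.4, -209.0, 172.7]
tcp_rot: [-0.0, 0.966, -0.259, -0.0]
ft_force: [-0.3, 0.7, -0.5]
grip_width: 0.153
```

Run:
```python
from lidfit import *
delta([422.7,-247.9,180],-30)
im=camera('scene'); crop('s',im,150,80,120,110,6.5,'g17.png')
```

```text
t 27.1 tcp [ 354.4 -209.   172.7] zax [-0.  0. -1.] head -30.01 grip 0.153 F [-0.28  0.71 -0.54] q [-0.82  0.21  1.76 -0.    1.17  1.27]
shift cm [ 7.86 -0.04 -0.73] yaw -0.01
```

View pics/g17.png

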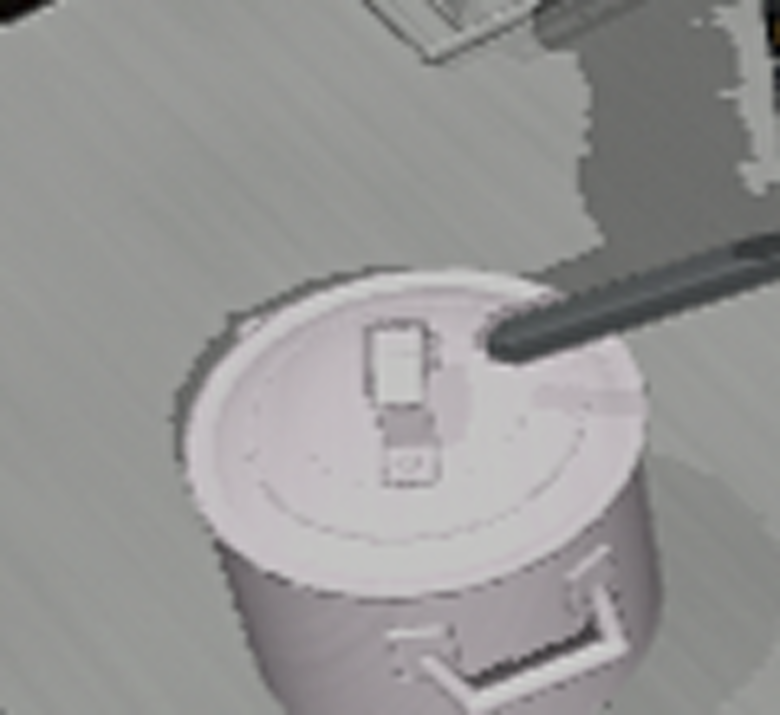

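Handle is clear of the lid, which stays level on the rim. Now to the board.

apply_moves --steps '[{"hand":0.5,"offset":[-0.5,0.0,-1.0],"yaw":0.0},{"hand":0.5,"offset":[0.0,0.0,-1.5],"yaw":0.0},{"hand":0.5,"offset":[0.0,0.0,-1.5],"yaw":0.0},{"hand":0.5,"offset":[0.0,0.0,-1.5],"yaw":0.0},{"hand":0.5,"offset":[0.0,0.0,-0.5],"yaw":-6.0},{"hand":0.5,"offset":[0.0,0.0,0.0],"yaw":-7.5},{"hand":0.5,"offset":[0.0,0.0,0.0],"yaw":-7.5},{"hand":0.5,"offset":[0.0,0.0,0.0],"yaw":-7.5},{"hand":0.5,"offset":[0.0,0.0,0.0],"yaw":-7.5},{"hand":0.5,"offset":[0.0,0.0,0.0],"yaw":-7.5},{"hand":0.5,"offset":[0.0,0.0,0.0],"yaw":-7.5},{"hand":0.5,"offset":[0.0,0.0,0.0],"yaw":0.0}]' --squeeze 60.0

```text
clock: 28.35
tcp_pos: [350.8, -206.9, 233.1]
tcp_rot: [0.0, 0.983, 0.183, 0.0]
ft_force: [-0.1, 0.4, -1.8]
grip_width: 0.154
```

Run:
```python
from lidfit import *
delta([500,-5,80],21)
print(onz('top',[[310+130/3.8,155+68/3.8],[310+280/3.8,155+68/3.8]],12))
```

```text
t 28.35 tcp [ 350.8 -206.9  233.1] zax [ 0. -0. -1.] head 21.06 grip 0.154 F [-0.08  0.44 -1.85] q [-0.83  0.13  1.66 -0.    1.34  0.38]
shift cm [ 21.18 -13.49  15.31] yaw 0.06
[[661.88270957  53.05961416  12.        ]
 [662.65163522 -35.40094934  12.        ]]
```

apply_moves --steps '[{"hand":0.5,"offset":[2.1,-1.35,0.0],"yaw":0.0},{"hand":0.5,"offset":[2.1,-1.35,0.5],"yaw":0.0},{"hand":0.5,"offset":[2.1,-1.35,1.0],"yaw":0.0},{"hand":0.5,"offset":[2.1,-1.35,1.0],"yaw":0.0},{"hand":0.5,"offset":[2.1,-1.35,1.5],"yaw":0.0},{"hand":0.5,"offset":[2.1,-1.35,1.5],"yaw":0.0},{"hand":0.5,"offset":[2.1,-1.35,1.5],"yaw":0.0},{"hand":0.5,"offset":[2.1,-1.35,2.0],"yaw":0.0},{"hand":0.5,"offset":[2.1,-1.35,2.0],"yaw":0.0},{"hand":0.5,"offset":[2.1,-1.35,2.0],"yaw":0.0},{"hand":0.5,"offset":[0.0,0.0,2.0],"yaw":0.0},{"hand":0.5,"offset":[0.0,0.0,0.4],"yaw":0.0}]' --squeeze 60.0

```text
clock: 29.55
tcp_pos: [497.9, -5.0, 77.0]
tcp_rot: [-0.001, 0.983, 0.181, -0.002]
ft_force: [-0.7, -0.6, -1.6]
grip_width: 0.154
```

Run:
```python
from lidfit import *
delta([500,-5,57],21)
im=camera('scene'); crop('s',im,120,80,260,240,3,'g18.png')
```

```text
t 29.55 tcp [497.9  -5.   77. ] zax [-0.003  0.001 -1.   ] head 20.88 grip 0.154 F [-0.72 -0.65 -1.62] q [-0.25  0.48  1.67 -0.    0.99  0.96]
shift cm [0.21 0.08 2.  ] yaw -0.12
```

View pics/g18.png

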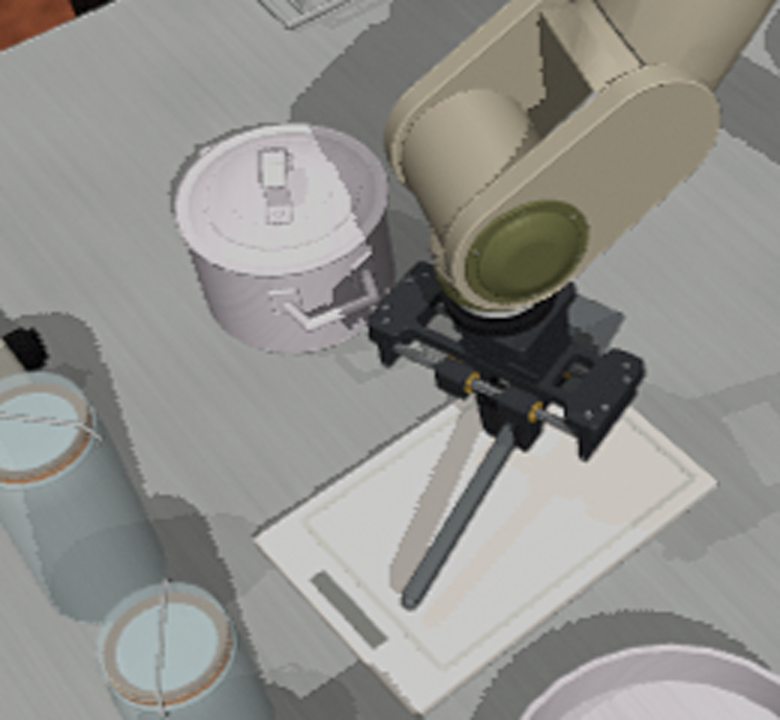

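Tip is above the board, short of the slot. Lowering with a 3 N grip so it pivots flat.

apply_moves --steps '[{"hand":1.0,"offset":[0.0,0.0,0.8],"yaw":0.0},{"hand":1.0,"offset":[0.0,0.0,0.7],"yaw":0.0},{"hand":1.0,"offset":[0.0,0.0,0.5],"yaw":0.0},{"hand":1.0,"offset":[0.0,0.0,0.5],"yaw":0.0},{"hand":1.0,"offset":[0.0,0.0,0.5],"yaw":0.0},{"hand":1.0,"offset":[0.0,0.0,0.5],"yaw":0.0},{"hand":1.0,"offset":[0.0,0.0,0.5],"yaw":0.0},{"hand":1.0,"offset":[0.0,0.0,0.5],"yaw":0.0},{"hand":1.0,"offset":[0.0,0.0,0.5],"yaw":0.0},{"hand":1.0,"offset":[0.0,0.0,0.5],"yaw":0.0},{"hand":1.0,"offset":[0.0,0.0,0.4],"yaw":0.0},{"hand":1.0,"offset":[0.0,0.0,0.0],"yaw":0.0}]' --squeeze 3.0

```text
clock: 30.8
tcp_pos: [498.3, -5.6, 19.0]
tcp_rot: [-0.0, 0.983, 0.182, -0.0]
ft_force: [-0.7, -0.2, -1.9]
grip_width: 0.163
```

Run:
```python
from lidfit import *
delta([500,-5,14],21)
im=camera('scene'); crop('s',im,200,130,200,190,4,'g19.png')
```

```text
t 30.8 tcp [498.3  -5.6  19. ] zax [-0.001  0.    -1.   ] head 20.99 grip 0.163 F [-0.73 -0.19 -1.9 ] q [-0.25  0.58  1.73  0.    0.84  0.96]
shift cm [0.18 0.   0.5 ] yaw -0.01
```

View pics/g19.png

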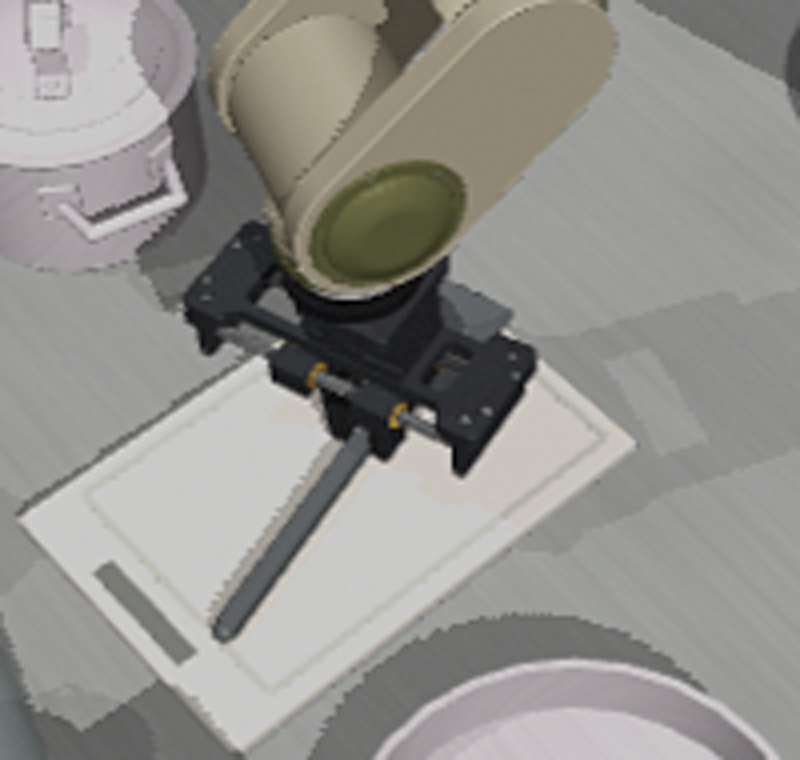

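Nearly flat. Last 4 mm down, open, then rise.

apply_moves --steps '[{"hand":1.0,"offset":[0.0,0.0,0.2],"yaw":0.0},{"hand":1.0,"offset":[0.0,0.0,0.2],"yaw":0.0},{"hand":1.0,"offset":[0.0,0.0,0.0],"yaw":0.0},{"hand":3.5,"offset":[0.0,0.0,0.0],"yaw":0.0},{"hand":4.0,"offset":[0.0,0.0,0.0],"yaw":0.0},{"hand":4.0,"offset":[0.0,0.0,0.0],"yaw":0.0},{"hand":4.0,"offset":[0.0,0.0,-1.0],"yaw":0.0},{"hand":4.0,"offset":[0.0,0.0,-2.0],"yaw":0.0},{"hand":4.0,"offset":[0.0,0.0,-3.0],"yaw":0.0},{"hand":4.0,"offset":[0.0,0.0,-4.0],"yaw":0.0},{"hand":4.0,"offset":[0.0,0.0,-4.0],"yaw":0.0},{"hand":4.0,"offset":[0.0,0.0,-3.0],"yaw":0.0}]' --squeeze 3.0

```text
clock: 32.05
tcp_pos: [498.6, -5.6, 188.9]
tcp_rot: [0.001, 0.983, 0.182, 0.001]
ft_force: [1.7, -0.4, -0.8]
grip_width: 0.459
```

apply_moves --steps '[{"hand":4.0,"offset":[-1.5,-1.5,-1.0],"yaw":0.0},{"hand":4.0,"offset":[-2.0,-2.0,-1.0],"yaw":0.0},{"hand":4.0,"offset":[-2.0,-2.0,0.0],"yaw":0.0},{"hand":4.0,"offset":[-2.0,-2.5,0.0],"yaw":0.0},{"hand":4.0,"offset":[-1.0,-3.0,0.0],"yaw":0.0},{"hand":4.0,"offset":[0.0,-4.0,0.0],"yaw":0.0},{"hand":4.0,"offset":[0.0,-4.0,0.0],"yaw":0.0},{"hand":4.0,"offset":[0.0,-4.0,0.0],"yaw":0.0},{"hand":4.0,"offset":[0.0,-3.0,0.0],"yaw":0.0},{"hand":4.0,"offset":[0.0,0.0,0.0],"yaw":0.0}]'

```text
clock: 33.05
tcp_pos: [324.4, 208.7, 206.3]
tcp_rot: [-0.0, 0.983, 0.184, 0.0]
ft_force: [0.3, 0.1, -0.4]
grip_width: 0.462
```

Run:
```python
from lidfit import *
delta([500,-5,14],21)
im=camera('scene'); cv2.imwrite('pics/end_s.png',im[:,:,::-1]); crop('s',im,130,90,240,230,3,'g20.png')
ms=outline_of('scene','lid')
im=camera('top'); cv2.imwrite('pics/end_t.png',im[:,:,::-1]); mt=outline_of('top','lid'); sp=outline_of('top','spatula_grip')
s={}
for k,l in(('scene',ms),('top',mt),('spat',sp)):
    for i,d in enumerate(l): ys,xs=np.nonzero(d['mask']); print(k,i,round(d['score'],2),d['mask'].sum(),xs.mean().round(),ys.mean().round()); s[k+str(i)]=d['mask']
np.savez_compressed('masks3.npz',**s)
```

```text
t 33.05 tcp [324.4 208.7 206.3] zax [ 0.001  0.001 -1.   ] head 21.24 grip 0.462 F [ 0.32  0.11 -0.4 ] q [0.26 0.12 1.76 0.   1.25 1.46]
shift cm [ 8.61 26.29 19.22] yaw 0.24
scene 0 0.9 2830 214.0 146.0
scene 1 0.9 3614 474.0 256.0
scene 2 0.64 5550 442.0 449.0
scene 3 0.61 1661 220.0 179.0
scene 4 0.22 1251 295.0 236.0
top 0 0.8 1327 245.0 372.0
top 1 0.58 5498 520.0 236.0
top 2 0.35 1712 296.0 107.0
spat 0 0.64 1775 375.0 258.0
```

View pics/g20.png

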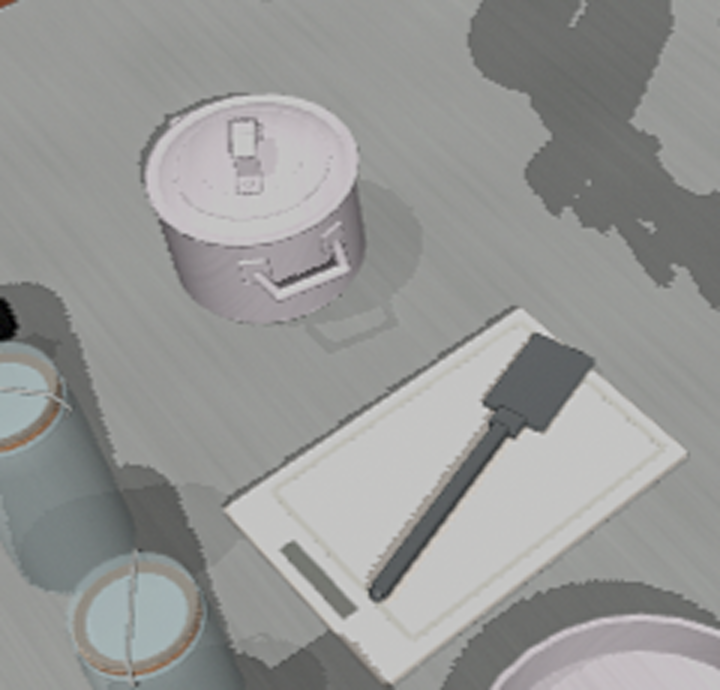

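View pics/end_t.png

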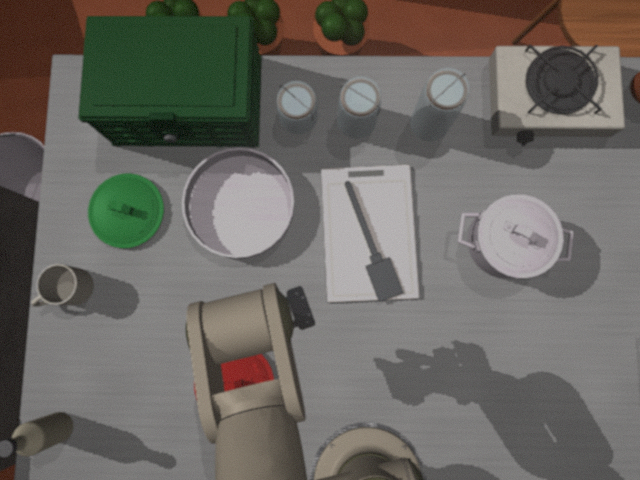

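Run:
```python
from lf2 import *
M=np.load('masks3.npz')
for k,c in(('scene0','scene'),('top1','top')):
    e=edge(M[k]); h=cv2.convexHull(e.astype(np.float32))[:,0]; P=onz(c,h,102)[:,:2]
    f=lambda x: np.hypot(P[:,0]-x[0],P[:,1]-x[1])-x[2]
    r=least_squares(f,[512,-299,86],loss='soft_l1'); print(c,r.x.round(1),'res',np.abs(r.fun).mean().round(2))
m={'scene':M['scene0'],'top':M['top1']}
e=edge(M['top1']);P=onz('top',e,102)[:,:2]; m['top']=M['top1']
x0=np.array([511.9,-299.4,90,0,0.]); r=fit({'scene':M['scene0']},x0,np.array([2,2,1,5,5.])); print('tilt fit',r.x.round(2))
ims=cv2.imread('pics/end_s.png');imt=cv2.imread('pics/end_t.png')
outs=[]
for c,im,x0_,y0_ in(('scene',ims,165,110),('top',imt,460,180)):
    g=cv2.resize(im[y0_:y0_+100,x0_:x0_+120],None,fx=5,fy=5,interpolation=cv2.INTER_CUBIC)[:, :600]
    cv2.polylines(g,[((sil(c,*gen(np.array([511.9,-299.4,90,0,0])))-[x0_,y0_]+.5)*5).astype(np.int32)],True,(0,255,0),1)
    outs.append(cv2.resize(g,(390,325)))
cv2.imwrite('pics/endov.png',np.hstack(outs))
```

```text
scene [ 508.9 -298.8   86.3] res 0.58
top [ 509.7 -299.8   84.6] res 0.49
tilt fit [ 504.57 -309.07   79.97    0.76    0.  ]
```

View pics/endov.png

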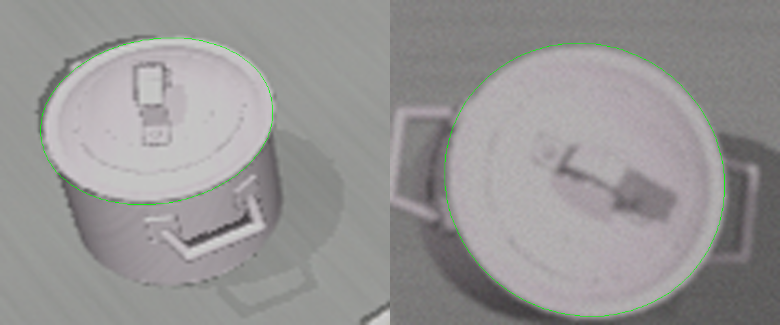

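Both cameras place the lid's flange at rim height, with the right radius, level and centred. Handing in.

```bash
python3 -c "
from bench import *
print(close_job())"
```

```text
the job is handed in; nothing more can be done
None
```

The lid is on the pot, the spatula lies flat on the board, and I handed the job in at about 33 s on the clock. No verdict is reported on hand-in.

- **Getting the slope:** The tool can only turn about its vertical axis, and gravity alone did not tip the spatula in a 3 N grip. I rested the blade on the pot's rim and lowered the light grip, which tilted the handle down to about 14–15°. Then I gripped at 60 N.
- **Moving the lid:** The handle went about 33 mm past the middle of the strap. The lid hung steady when lifted. I lowered it far edge first onto the rim, then down and back until the wrist showed only the spatula's weight.
- **Laying the spatula down:** I drew the handle out along its slope, pivoted the spatula flat on the board and backed the arm off. It is clear of everything in the last picture.

**Last checks:** At the expected rim height, the two cameras put the lid's centre at (508.9, −298.8) and (509.7, −299.8) mm. The pot's mouth was measured at (511.9, −299.4) mm at the start, so the lid is 2–3 mm off, within the 6 mm limit. Tilt fitted at about 0.8°. The jars look unmoved in the pictures.

**Where checks disagreed:** The single-camera tilt fit put the lid too low, at 80 mm, because one camera is ambiguous in depth. I relied on the two cameras agreeing at rim height instead. I judged that the pot had not moved by eye and from the overlays, and did not measure it again at the end.

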